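# Wake the test reader and aim its mirror at the cassette

### The job

Take the stylus from its holder, push the reader's recessed button fully down with it, and put the stylus back in its holder. Then turn the reader's sprung mirror by its grip until the result window of the upright test cassette appears in the middle of the mirror as seen from the reader's camera, and finish while still holding the mirror steady at that angle; leave the other things on the table alone.

Things in the scene. Friction and masses are not known exactly. Their poses are not given: they have to be found in the camera images.
- reader: Fixed test reader on a 250 x 90 x 6 mm base plate. Origin at table height on the mirror's upright turning axis, z up; -x points from the mirror to the camera. There stands a white camera box 90 (x) x 80 (y) mm, top 94 mm high, centred at x = -155 mm, with a square well 18 mm wide in the middle of its top that holds the button.
- lens (a point): Front of the black round camera lens on the camera box, 68 mm high, 103 mm from the mirror axis; it looks along the reader's +x straight at the mirror.
- button_top (a point): Centre of the top of the grey round push button, 14 mm across, 6 mm below the top of the camera box in the 18 mm square well (too narrow for a finger). It moves straight down; the spring takes about 1.5 N to start and 4 N when fully down.
- button (a joint): Button travel in m: 0 up, 0.005 fully down; it springs back when released. Counts as pressed above 0.0035.
- mirror_grip (a point): Middle of the black upright fin on top of the mirror, on the turning axis, 125 mm high. Fin 12 mm thick (its x), 40 mm long (its y), from 100 to 140 mm above the table; axes turn with the mirror, z up; the reflecting face looks along -x. Mirror below it: 60 mm wide, 40 to 100 mm high, 8 mm thick.
- mirror (a joint): Mirror angle in rad about its upright axis, anticlockwise seen from above positive, range -0.95 to 0.95. At 0 the mirror faces the camera squarely. A spring (0.12 N m per rad) returns it to 0 when let go. The camera's line of sight is reflected at the turning axis and swings by twice this angle.
- needle: Dark flat pointer, 85 mm long, 4 mm wide, low on the base plate under the mirror (18 mm high), geared to the mirror so that it turns twice as far: it points from the mirror axis to where the camera sees in the middle of the mirror. Origin on the mirror axis at table height, x along the pointer, z up. It only shows; it is not for turning the mirror.
- cassette_stand: Fixed white 40 x 40 x 30 mm foot holding a white flat test cassette upright, 22 mm wide, 6 mm thick, top 102 mm high. It stands to the left or right of the line between camera and mirror. Origin at the centre of its underside, x is the way the cassette faces (roughly the reader's +x), z up.
- window (a point): Middle of the cassette's result window (7 x 18 mm) on its face, 70 mm above the table: this must appear in the middle of the mirror.
- tube_stand: The same foot holding a round capped tube (15 mm cap, top 91 mm high) on the other side of the reader: not the target, fixed. Origin at the centre of its underside.
- holder: Fixed white block 60 x 60 x 60 mm with a round upright hole, 15 mm wide and 56 mm deep, in the middle of its top; holds the stylus. Origin at the centre of its underside.
- stylus: Stylus hanging upright by its collar in the holder. Origin at the centre of the collar's underside (60 mm high when home), z up along the stylus. Steel rod 8 mm thick reaching 50 mm below the origin to a flat tip; collar 24 mm wide, 6 mm thick; above it a square grip 14 x 14 mm (sides along its x and y), from 6 to 56 mm above the origin. 30 g.
- buffer: Small closed white bottle, 30 mm wide, 75 mm high; bystander. Origin at the centre of its underside.
- carton: Closed cardboard box 70 x 100 x 60 mm; bystander. Origin at the centre of its underside.
- spare: Test cassette lying flat, 20 x 70 x 6 mm; bystander. Origin at the centre of its underside.
There are look-alikes about, which are no part of the job. What is shaped like the stylus but yellow is not meant. What is shaped like the cassette_stand but blue is not meant.

How it is judged:
On the way, in this order (a step that is already met when the one before it is completed fails the run):
1. the button is pushed down with the stylus (value of joint button above 0.0035 m and contact force between stylus and button above 0.5 N), for 0.1 s.
2. the stylus is back in its holder and let go (horizontal distance between stylus and holder below 0.006 m and z of stylus in the frame of holder below 0.064 m and angle between stylus's own z axis and vertical below 0.15 rad and contact force between the fingers and stylus below 0.05 N), for 0.2 s.
3. the mirror, held by the fingers, shows the cassette's window to the camera (y of window in the frame of needle between -0.013 and 0.013 m and x of window in the frame of needle above 0.05 m and contact force between the fingers and mirror above 0.3 N), for 0.5 s.
At the end, for the whole second after the job is handed in: Fingers hold the mirror still (over 0.3 N, under 0.1 rad/s), the camera's reflected line of sight within 13 mm sideways of the window's middle; button up (under 2 mm); stylus let go in its holder (within 6 mm of its centre, collar within 4 mm of its top, within 0.15 rad of upright) (all of step 2 and all of step 3 and velocity of joint mirror between -0.1 and 0.1 rad/s and value of joint button below 0.002 m); the arm keeps its last pose, push and grip.
It fails at once if a bystander (bottle, carton or lying cassette) is pushed more than 25 mm (distance of any of buffer, carton, spare from where it was at the start of the episode above 0.025 m).
It also fails if it takes over 51 s, if anything falls off the work surface, if the arm or the gripper's body presses on something with over 40 N, if the wrist force passes 120 N, or if a joint passes its speed limit or range.

### The arm

A 7-joint arm with a two-finger parallel gripper is mounted at the origin on the work surface. World frame = base frame: x ahead of the robot, y to its left, z up, the work surface at z = 0. Lengths are in m, angles in rad, forces in N, time in s.
With the tool pointing down it reaches from about 0.4 to 0.9 m from the base axis. Payload 5.5 kg.
Tool frame: the origin (TCP) lies on the centre line of the jaws, within the pads' length; the fingertips stand robot.tips_ahead ahead of it and the grasp point (between the pads) lies 11 mm behind it (robot.tips_ahead is the distance from the TCP to the fingertips, in m); z points along the fingers, y is the direction in which the jaws open and shut (so a half turn about z gives the same grasp; the last joint's range is limited). The gripper opens to 92 mm and grips with 3 to 60 N. Pads are 19 mm wide; open, the fingers measure 130 mm over their backs; the gripper's body (75 mm by 190 mm) begins 47 mm behind the grasp point.
Start: joints at [-1.029, 0.501, -0.427, 1.55, 0.221, 1.138, -0.21], TCP at [0.179, 0.625, 0.235] pointing down, gripper open.
Joint ranges: [-2.88, 2.88], [-0.31, 2.03], [-1.54, 1.56], [0.2, 2.42], [-1.41, 4.55], [0.19, 2.02], [-2.57, 2.57]. Speed limits (rad/s): [2.57, 2.57, 3.14, 3.14, 3.14, 3.14, 3.14].

### API

Orientations are given as [roll, pitch, yaw] about the fixed x, y, z axes, in that order (R = Rz(yaw) Ry(pitch) Rx(roll)).
In Python, from rig import robot, optics, search_frame, trace gives the robot as it stands. The module is installed in compiled form; this text tells all that it offers.
- The arm moves only by the tool apply_moves, never from a script. Its argument "series" is a list of rows, each an object of numbers: "x", "y", "z": the shift along the world's x, y, z in mm; "rx", "ry", "rz": the turn, a rotation vector about the world's x, y, z in degrees; "claw": the finger opening in mm, from 0 to 91.8. In form: [{"x": .., "y": .., "z": .., "rx": .., "ry": .., "rz": .., "claw": ..}, ...]. A call has 1 to 5 rows; each row is the pose to reach, as a shift and turn from the pose measured when the call began; what a row does not reach only later rows make up. A row lasts 1/10 s, in which the tool goes at most 50 mm and 8.59 degrees, less where a joint would pass 70% of its speed; a pose out of reach is approached as far as the arm can. A call with a gripper value outside its range is refused whole. The fingers move at their own pace and stop on an object; the grip force is fixed at half the most. Time passes only in rows, so rows that repeat a pose let the fingers close. It gives the time, the measured TCP pose, the force and the opening at its end, in the units of the state.
- robot.state(): the state, without advancing time (a new reading comes with each control period).
- optics.capture(name): name is "scene" or "top" or "wrist"; returns the picture (384x512x3 uint8, red, green, blue); there is no depth.
- optics.get_calibration(name): a dict with "intrinsics" (3x3 intrinsics, pixels), "D" ([k1, k2, p1, p2, k3] as OpenCV has them; the pictures are not rectified), "view" (4x4, takes a point from world to camera coordinates). Camera axes: x right, y down, z forward; pixel columns grow to the right and rows downward; lengths in m; the calibration is good to about 2 mm. A picture is of the moment at which its call begins: read the wrist's pose just before it. get_calibration takes no time and is no camera call; for the wrist camera it gives the pose at the moment of the call.
- robot.close_job(): hands the job in, once; it reports no verdict.
Trained networks look in the newest picture that a camera, given by its name, has taken for a name from the list of things; names that differ only in an ending like _2 or _b are one class to them, and where a whole thing is asked for, a point or a joint stands for the part that bears it (a point fixed in the world has none). Each returns a list of dicts, best first, with "score" (0 to 1); they miss things now and then, are a little off and sometimes report something else, mostly with a low value. They report only what shows in the picture. A call takes as long as a camera call. They do not tell look-alikes from the thing itself.
- search_frame(camera, query): "location" ([column, row] in pixels, amid what is visible of it).
- trace(camera, query): "region" (384x512 bool, what is visible of it) and "location" ([column, row] in pixels, amid what is visible of it).
The state is a dict: "time_s": time; "joints": joint angles; "joint_velocities": joint speeds; "joint_torque": joint torques, N m; "position": TCP position; "orientation": TCP orientation; "wrist_force": force on the tool from outside, world axes, zero at the start; "moment": the same for the moment, N m; "width": opening from 0.0 (shut) to 1.0 (fully open).
Only numpy, scipy, OpenCV 4.12 (cv2) and the standard library are available. Lean on these libraries where they do the work, as an engineer would, in place of code of your own. Each camera call takes 0.05 s, during which the arm holds its last target.

## Working session

There is one attempt and no reset: what is moved stays moved. The work goes in short steps, Python scripts to look and compute and a tool call to move; the robot and the scene stay as the last step left them, time stands still between calls to the robot, and variables do not carry over. Pictures are saved under pics/ and viewed, and the job is handed in when it is done.

Besides the shell and the picture viewer there is one more tool, called after "Emit:" as name(argument=value, ...), one argument or row to a line, values as JSON. apply_moves: Moves the arm, as the interface text tells. Its arguments: {"type":"object","properties":{"series":{"type":"array"}},"required":["series"]}

```bash
ls; mkdir -p pics; python3 - <<'E'
from rig import robot, optics, search_frame, trace
import cv2
s=robot.state(); print(s)
print(robot.tips_ahead)
for n in ("scene","top","wrist"):
    im=optics.capture(n); cv2.imwrite(f"pics/a_{n}.png",im[:,:,::-1])
    c=optics.get_calibration(n); print(n,c)
E
```

```text
pics
{'time_s': 0.0, 'joints': array([-1.02881803,  0.50182725, -0.42679769,  1.55146624,  0.22078012,
        1.13828469, -0.21029037]), 'joint_velocities': array([-2.59574840e-04, -5.27877401e-04, -9.96358887e-04, -8.91353181e-04,
        5.09045982e-05,  1.68538020e-04, -1.71568678e-04]), 'joint_torque': array([-2.57656811e-04, -5.66578603e+01, -5.81644133e+00, -2.79119503e+01,
       -6.87887566e-02,  3.02677543e-02,  1.62341898e-04]), 'position': array([0.17870998, 0.62423229, 0.23368507]), 'orientation': array([-3.13966160e+00, -8.27771480e-05,  2.86287933e+00]), 'wrist_force': array([ 0.2463086 ,  0.07494006, -0.34437164]), 'moment': array([-0.0030827 ,  0.02058147,  0.0156449 ]), 'width': 1.0020456362288002}
0.008
scene {'intrinsics': array([[388.86839859,   0.        , 253.61152899],
       [  0.        , 388.86839859, 189.0733511 ],
       [  0.        ,   0.        ,   1.        ]]), 'D': array([-0.04936165,  0.        ,  0.        ,  0.        ,  0.        ]), 'view': array([[ 0.8820959 ,  0.47094648, -0.01078169, -0.4575024 ],
       [ 0.33939779, -0.65124049, -0.6787451
[... 446 characters left out ...]
9,  0.01534664],
       [-0.99796187, -0.00641266, -0.06349006,  0.5040427 ],
       [ 0.06355784, -0.0109847 , -0.9979177 ,  1.36585641],
       [ 0.        ,  0.        ,  0.        ,  1.        ]])}
wrist {'intrinsics': array([[344.11518014,   0.        , 251.06769433],
       [  0.        , 344.11518014, 186.07387697],
       [  0.        ,   0.        ,   1.        ]]), 'D': array([-0.087934,  0.      ,  0.      ,  0.      ,  0.      ]), 'view': array([[ 0.2745743 ,  0.96156448, -0.00164268, -0.65041608],
       [ 0.92114243, -0.26254092,  0.28734802, -0.03688447],
       [ 0.27587238, -0.08041153, -0.95782484,  0.39125505],
       [ 0.        ,  0.        ,  0.        ,  1.        ]])}
```

View pics/a_scene.png

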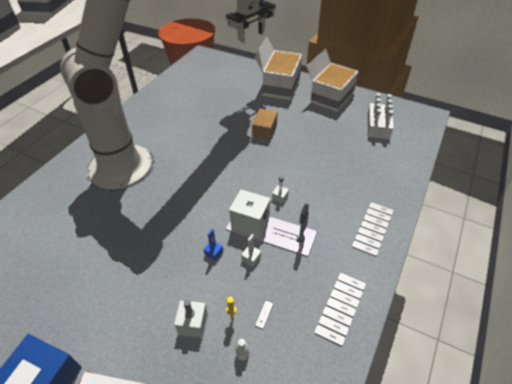

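View pics/a_top.png

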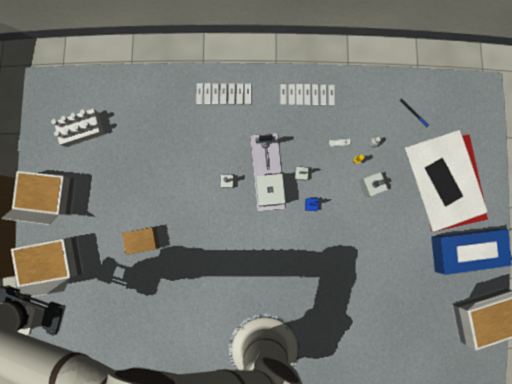

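View pics/a_wrist.png

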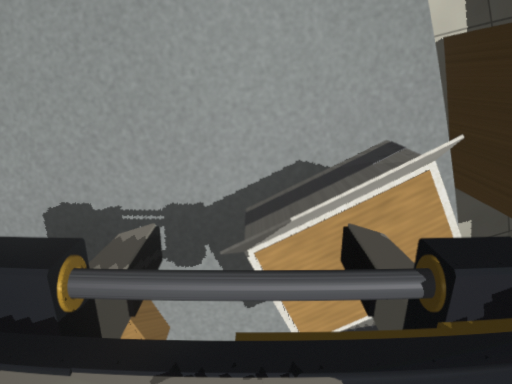

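The scene view shows the white holder with the dark stylus near (190,312), a yellow look-alike at (231,307), the reader box at (250,212), the mirror fin at (303,222), white stands at (251,255) and (281,192), and a blue look-alike stand at (213,247). The top view shows the holder at (376,184), the reader from (266,140) to (270,190), and stands at (228,181) and (303,173).

```bash
cat > h.py <<'E'
from rig import robot, optics, search_frame, trace
import cv2, numpy as np
from scipy.optimize import least_squares
def ray(n,uv,c=None):
    c=c or optics.get_calibration(n)
    p=cv2.undistortPoints(np.array([[uv]],float),c["intrinsics"],c["D"]).ravel()
    R=c["view"][:3,:3];t=c["view"][:3,3]
    d=R.T@np.array([p[0],p[1],1.]); return -R.T@t, d/np.linalg.norm(d)
def atz(n,uv,z,c=None):
    o,d=ray(n,uv,c); return o+d*(z-o[2])/d[2]
def tri(*obs):
    A=np.zeros((3,3));b=np.zeros(3);rs=[]
    for o in obs:
        p,d=ray(*o); M=np.eye(3)-np.outer(d,d); A+=M;b+=M@p; rs.append((p,M))
    x=np.linalg.solve(A,b); return x,[np.linalg.norm(M@(x-p))*1e3 for p,M in rs]
def proj(n,X,c=None):
    c=c or optics.get_calibration(n)
    v=c["view"]
    r,_=cv2.Rodrigues(v[:3,:3])
    return cv2.projectPoints(np.array(X,float).reshape(-1,3),r,v[:3,3],c["intrinsics"],c["D"])[0].reshape(-1,2)
E
python3 - <<'E'
from h import *
np.set_printoptions(precision=3,suppress=True)
for n in("scene","top"):
    optics.capture(n)
    for q in("stylus","holder","button_top","mirror_grip","lens","window","cassette_stand","tube_stand","buffer","carton","spare","reader","needle"):
        r=search_frame(n,q)
        print(n,q,[(round(a["score"],2),np.round(a["location"],1).tolist()) for a in r[:4]])
print(robot.state()["time_s"])
E
python3 - <<'E'
import cv2
a=cv2.imread("pics/a_scene.png");b=cv2.imread("pics/a_top.png")
cv2.imwrite("pics/b_scene.png",cv2.resize(a[165:365,160:330],None,fx=4,fy=3.0*4/3*.75,interpolation=cv2.INTER_CUBIC))
cv2.imwrite("pics/b_top.png",cv2.resize(b[125:225,210:410],None,fx=4,fy=4,interpolation=cv2.INTER_CUBIC))
E
```

```text
scene stylus [(0.71, [227.6, 308.2]), (0.6, [186.3, 309.4])]
scene holder [(0.93, [193.2, 319.7]), (0.21, [252.1, 254.1])]
scene button_top []
scene mirror_grip [(0.48, [302.7, 219.7]), (0.38, [263.9, 126.1])]
scene lens [(0.7, [263.6, 312.3]), (0.68, [269.2, 224.1])]
scene window [(0.75, [213.0, 247.3]), (0.65, [249.9, 253.3])]
scene cassette_stand [(0.6, [252.8, 249.8]), (0.6, [213.7, 249.3])]
scene tube_stand [(0.48, [283.4, 191.6])]
scene buffer [(0.61, [198.1, 319.8]), (0.59, [241.9, 349.0])]
scene carton [(0.8, [262.5, 122.4])]
scene spare [(0.62, [264.2, 314.7])]
scene reader [(0.65, [263.2, 226.6])]
scene needle [(0.47, [283.0, 230.1])]
top stylus [(0.57, [360.5, 155.7]), (0.46, [374.4, 181.9])]
top holder [(0.87, [369.2, 187.4]), (0.2, [226.9, 180.2])]
top button_top []
top mirror_grip [(0.67, [267.3, 135.8])]
top lens [(0.59, [267.8, 171.4])]
top window [(0.58, [312.8, 205.3]), (0.48, [302.2, 170.8])]
top cassette_stand [(0.53, [309.4, 203.3]), (0.47, [298.6, 174.4])]
top tube_stand [(0.6, [226.6, 180.3])]
top buffer [(0.46, [372.9, 142.1])]
top carton [(0.92, [139.4, 241.5])]
top spare [(0.63, [263.8, 139.8]), (0.4, [337.7, 142.2]), (0.35, [300.6, 173.0]), (0.26, [266.0, 171.4])]
top reader [(0.88, [268.0, 173.2])]
top needle []
1.55
```

View pics/b_scene.png

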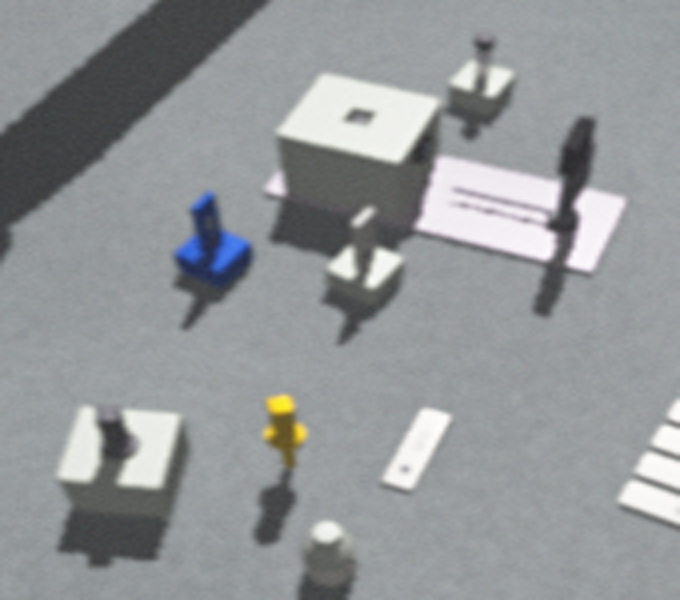

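View pics/b_top.png

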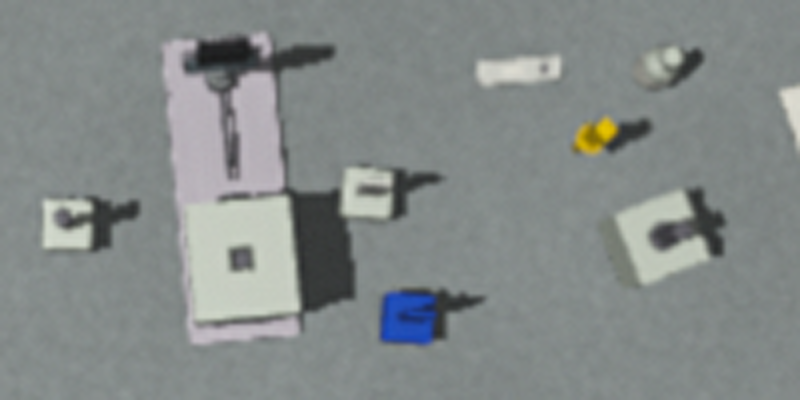

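```bash
python3 - <<'E'
from h import *
np.set_printoptions(precision=3,suppress=True)
S=lambda x,y:(160+x/4,165+y/3.0)
T=lambda x,y:(210+x/4,125+y/4)
print("cams",ray("scene",(0,0))[0],ray("top",(0,0))[0])
P={"holdertop c":(None,T(662,236),.06)}
print("holder top c top-only",atz("top",T(662,236),.06))
print("holder scene", atz("scene",S(122,447),.06))
for nm,s,t in [("well",S(359,117),T(241,258)),("fin top",S(586,122),T(224,50)),("boxTL",S(322,75),T(187,205)),("boxcorner",S(440,97),T(288,195)),("boxnear",S(402,163),T(302,310)),("box4",S(279,130),T(195,322)),("cassette top",S(365,208),T(378,190)),("tube cap",S(485,42),T(65,216)),
 ("needle tip",S(452,190),T(233,178)),("gripTop",S(108,410),T(660,236))]:
    print(nm,*tri(("scene",s),("top",t)))
for nm,t,z in [("cass foot",T(366,194),.03),("tube foot",T(69,224),.03),("buffer",T(660,65),.07),("yellow",T(600,130),.08),("blue",T(410,318),.03),("spare",T(518,70),.006)]:
    print(nm,atz("top",t,z))
E
```

```text
cams [ 0.863 -0.624  0.913] [0.416 0.034 1.395]
holder top c top-only [ 0.537 -0.349  0.06 ]
holder scene [ 0.54  -0.349  0.06 ]
well [ 0.515 -0.014  0.092] [np.float64(0.0421966908210809), np.float64(0.042196690821092765)]
fin top [0.668 0.003 0.15 ] [np.float64(4.250021320191181), np.float64(4.250021320190916)]
boxTL [0.519 0.005 0.143] [np.float64(37.693235382209494), np.float64(37.69323538220951)]
boxcorner [ 0.569 -0.037  0.17 ] [np.float64(16.424511881914185), np.float64(16.42451188191427)]
boxnear [ 0.515 -0.043  0.056] [np.float64(43.127725512694546), np.float64(43.127725512694575)]
box4 [0.454 0.009 0.019] [np.float64(18.61136100831642), np.float64(18.611361008316308)]
cassette top [ 0.57  -0.115  0.107] [np.float64(4.168796204571731), np.float64(4.168796204571936)]
tube cap [0.547 0.122 0.084] [np.float64(0.46489903224954726), np.float64(0.46489903224982443)]
needle tip [ 0.586 -0.009  0.019] [np.float64(0.7861786758335172), np.float64(0.7861786758336219)]
gripTop [ 0.532 -0.339  0.097] [np.float64(2.3967269731432372), np.float64(2.3967269731433873)]
cass foot [ 0.572 -0.116  0.03 ]
tube foot [0.546 0.122 0.03 ]
buffer [ 0.673 -0.347  0.07 ]
yellow [ 0.618 -0.295  0.08 ]
blue [ 0.472 -0.152  0.03 ]
spare [ 0.679 -0.246  0.006]
```

Candidates for the stylus: dark one in the white holder (scene 187,309 / top 375,184) and the yellow one (231,307 / 360,156), so I choose the dark one. For the cassette: the white stand (scene 251,255 / top 302,173) or the blue one (213,247), so the white one. The tube stand is at (281,192). I'm moving the wrist camera over for a close look.

Emit:
apply_moves(
  series=[
    {"x":35,"y":-30,"z":15,"rz":-8},
    {"x":70,"y":-60,"z":30,"rz":-16},
    {"x":105,"y":-95,"z":45,"rz":-24},
    {"x":145,"y":-125,"z":60,"rz":-32},
    {"x":180,"y":-160,"z":75,"rz":-40,"claw":60},
  ],
)

```text
$.series[0]: bad value
```

Emit:
apply_moves(
  series=[
    {"x":35,"y":-30,"rz":-6},
    {"x":65,"y":-70,"rz":-10},
    {"x":90,"y":-110,"rz":-15},
    {"x":110,"y":-155,"rz":-15},
    {"x":120,"y":-200,"rz":-15},
  ],
)

```text
$.series[0]: bad value
```

Emit:
apply_moves(
  series=[
    {"x":10,"y":-48},
    {"x":20,"y":-96},
    {"x":30,"y":-144},
    {"x":30,"y":-192},
    {"x":30,"y":-240},
  ],
)

```text
$.series[0]: bad value
```

Emit:
apply_moves(
  series=[
    {"x":35,"y":-30,"z":15,"rx":0,"ry":0,"rz":-8,"claw":60},
    {"x":70,"y":-60,"z":30,"rx":0,"ry":0,"rz":-16,"claw":60},
    {"x":105,"y":-95,"z":45,"rx":0,"ry":0,"rz":-24,"claw":60},
    {"x":145,"y":-125,"z":60,"rx":0,"ry":0,"rz":-32,"claw":60},
    {"x":180,"y":-160,"z":75,"rx":0,"ry":0,"rz":-40,"claw":60},
  ],
)

```text
time_s: 2.05
position: [0.3566, 0.4675, 0.3089]
orientation: [3.141, -0.0, 2.159]
wrist_force: [0.3, -0.4, -0.7]
width: 0.664
```

Emit:
apply_moves(
  series=[
    {"x":35,"y":-30,"z":0,"rx":0,"ry":0,"rz":-6,"claw":50},
    {"x":65,"y":-70,"z":0,"rx":0,"ry":0,"rz":-10,"claw":50},
    {"x":90,"y":-110,"z":0,"rx":0,"ry":0,"rz":-15,"claw":50},
    {"x":110,"y":-155,"z":0,"rx":0,"ry":0,"rz":-17,"claw":50},
    {"x":120,"y":-200,"z":0,"rx":0,"ry":0,"rz":-17,"claw":50},
  ],
)

```text
time_s: 2.55
position: [0.4782, 0.2652, 0.309]
orientation: [3.14, -0.0, 1.86]
wrist_force: [0.5, 0.7, 0.1]
width: 0.544
```

Emit:
apply_moves(
  series=[
    {"x":10,"y":-48,"z":0,"rx":0,"ry":0,"rz":0,"claw":50},
    {"x":20,"y":-96,"z":0,"rx":0,"ry":0,"rz":0,"claw":50},
    {"x":30,"y":-144,"z":0,"rx":0,"ry":0,"rz":0,"claw":50},
    {"x":30,"y":-192,"z":0,"rx":0,"ry":0,"rz":0,"claw":50},
    {"x":30,"y":-240,"z":0,"rx":0,"ry":0,"rz":0,"claw":50},
  ],
)

```text
time_s: 3.05
position: [0.5082, 0.0232, 0.3093]
orientation: [3.139, -0.0, 1.86]
wrist_force: [-0.0, -0.3, -0.3]
width: 0.543
```

```bash
python3 - <<'E'
from h import *
np.set_printoptions(precision=3,suppress=True)
s=robot.state();print(s["time_s"],s["joints"],s["position"],s["orientation"])
c=optics.get_calibration("wrist"); o,d=ray("wrist",(251,186)); print("cam",o,d)
print(proj("wrist",[[.515,-.014,.094],[.668,.002,.14],[.537,-.347,.06]]))
im=optics.capture("wrist"); cv2.imwrite("pics/c.png",im[:,:,::-1])
E
```

```text
3.05 [-0.178  0.143  0.089  1.825 -0.014  1.171  0.205] [0.508 0.023 0.309] [ 3.139 -0.     1.86 ]
cam [0.486 0.099 0.46 ] [ 0.084 -0.274 -0.958]
[[246.099 191.821]
 [392.732 231.408]
 [199.129 387.222]]
```

View pics/c.png

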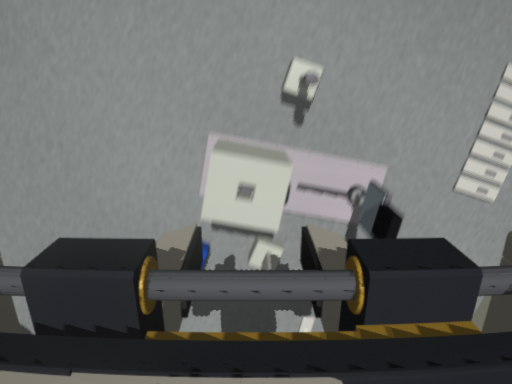

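```bash
python3 - <<'E'
import cv2
a=cv2.imread("pics/c.png")
cv2.imwrite("pics/c2.png",cv2.resize(a[120:260,190:410],None,fx=3.6,fy=3.6,interpolation=cv2.INTER_CUBIC))
E
```

```text
(no output)
```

View pics/c2.png

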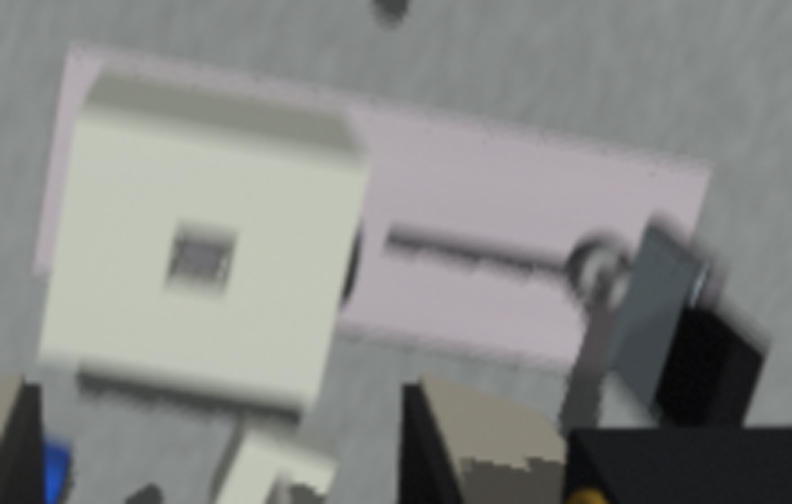

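Emit:
apply_moves(
  series=[
    {"x":5,"y":-48,"z":0,"rx":0,"ry":0,"rz":0,"claw":50},
    {"x":10,"y":-96,"z":0,"rx":0,"ry":0,"rz":0,"claw":50},
    {"x":15,"y":-144,"z":0,"rx":0,"ry":0,"rz":0,"claw":50},
    {"x":20,"y":-192,"z":0,"rx":0,"ry":0,"rz":0,"claw":50},
    {"x":25,"y":-240,"z":0,"rx":0,"ry":0,"rz":0,"claw":50},
  ],
)

```text
time_s: 3.6
position: [0.5327, -0.2251, 0.3097]
orientation: [3.14, 0.005, 1.85]
wrist_force: [1.2, -0.1, -0.0]
width: 0.543
```

Emit:
apply_moves(
  series=[
    {"x":0,"y":-48,"z":0,"rx":0,"ry":0,"rz":0,"claw":50},
    {"x":0,"y":-96,"z":0,"rx":0,"ry":0,"rz":0,"claw":50},
    {"x":0,"y":-96,"z":0,"rx":0,"ry":0,"rz":0,"claw":50},
  ],
)

```text
time_s: 3.9
position: [0.5297, -0.3299, 0.3096]
orientation: [-3.14, 0.01, 1.839]
wrist_force: [-0.7, 0.4, 0.1]
width: 0.543
```

```bash
python3 - <<'E'
from h import *
np.set_printoptions(precision=3,suppress=True)
s=robot.state();print(s["time_s"],s["joints"],s["position"],s["orientation"],s["joint_velocities"])
np.save("d_view.npy",optics.get_calibration("wrist")["view"])
im=optics.capture("wrist"); cv2.imwrite("pics/d.png",im[:,:,::-1])
for q in ("stylus","holder"):
    print(q,[(round(a["score"],2),np.round(a["location"],1).tolist()) for a in trace("wrist",q)[:4]])
E
```

```text
3.9 [ 0.274  0.366  0.313  1.558 -0.109  1.229  0.871] [ 0.53 -0.33  0.31] [-3.14   0.01   1.839] [-0.059 -0.035 -0.077  0.046 -0.027  0.017 -0.069]
stylus [(0.96, [334.9, 141.6])]
holder [(0.56, [255.5, 159.1])]
```

View pics/d.png

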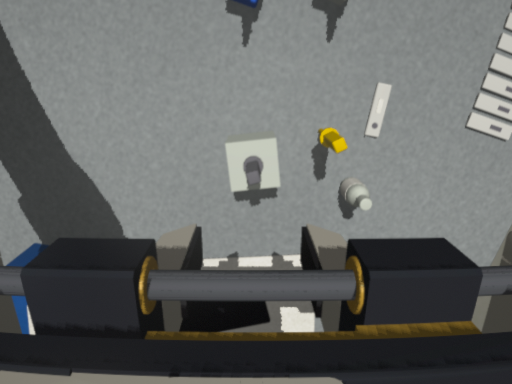

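```bash
python3 - <<'E'
import cv2
a=cv2.imread("pics/d.png")
cv2.imwrite("pics/d2.png",cv2.resize(a[130:200,210:300],None,fx=8,fy=8,interpolation=cv2.INTER_CUBIC))
E
```

```text
(no output)
```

View pics/d2.png

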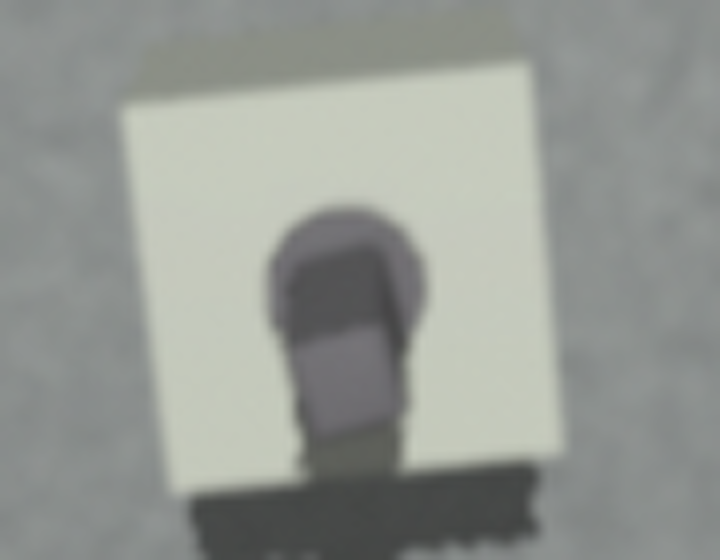

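Emit:
apply_moves(
  series=[
    {"x":0,"y":-10,"z":-30,"rx":0,"ry":0,"rz":0,"claw":50},
    {"x":0,"y":-20,"z":-70,"rx":0,"ry":0,"rz":0,"claw":50},
    {"x":0,"y":-20,"z":-90,"rx":0,"ry":0,"rz":0,"claw":50},
    {"x":0,"y":-20,"z":-90,"rx":0,"ry":0,"rz":0,"claw":50},
  ],
)

```text
time_s: 4.45
position: [0.5318, -0.3364, 0.2158]
orientation: [-3.139, -0.002, 1.853]
wrist_force: [-0.1, -0.1, 0.9]
width: 0.546
```

```bash
python3 - <<'E'
from h import *
np.set_printoptions(precision=3,suppress=True)
s=robot.state();print(s["time_s"],s["joints"],s["position"],s["orientation"])
np.save("e_view.npy",optics.get_calibration("wrist")["view"])
im=optics.capture("wrist"); cv2.imwrite("pics/e.png",im[:,:,::-1])
E
```

```text
4.45 [ 0.304  0.46   0.293  1.643 -0.147  1.064  0.922] [ 0.532 -0.336  0.216] [-3.139 -0.002  1.853]
```

View pics/e.png

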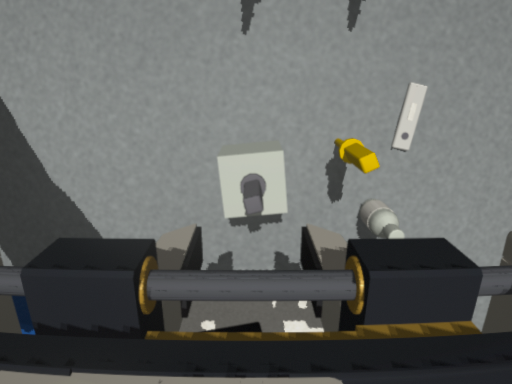

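```bash
python3 - <<'E'
import cv2
a=cv2.imread("pics/e.png")
cv2.imwrite("pics/e2.png",cv2.resize(a[140:225,205:300],None,fx=7,fy=7,interpolation=cv2.INTER_CUBIC))
E
```

```text
(no output)
```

View pics/e2.png

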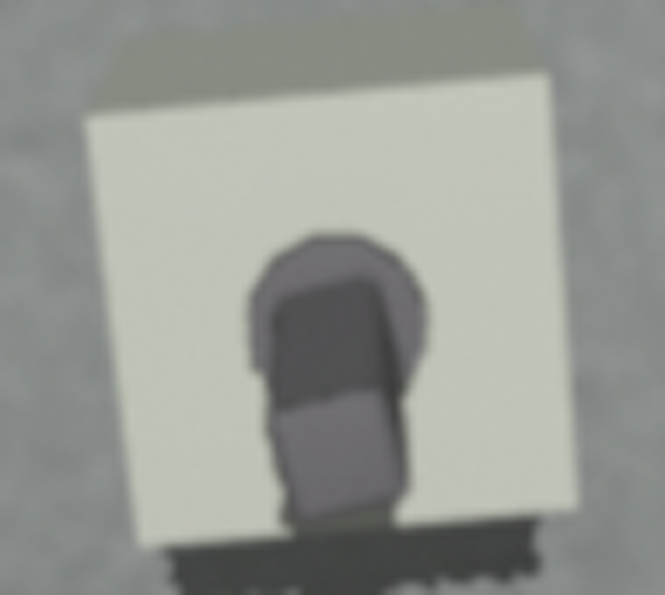

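```bash
python3 - <<'E'
from h import *
np.set_printoptions(precision=4,suppress=True)
c=optics.get_calibration("wrist")
cd=dict(c,view=np.load("d_view.npy"));ce=dict(c,view=np.load("e_view.npy"))
D=lambda p:(210+(p[0]+.5)/8-.5,130+(p[1]+.5)/8-.5)
E=lambda p:(205+(p[0]+.5)/7-.5,140+(p[1]+.5)/7-.5)
hd=[(122,102),(530,62),(563,455),(178,492)];he=[(85,118),(548,74),(578,510),(138,547)]
gd=[(300,348),(385,325),(393,412),(315,433)];ge=[(277,410),(387,387),(405,495),(300,518)]
def yaw(P): 
    a=[np.degrees(np.arctan2(*(P[j]-P[i])[1::-1])) for i,j in((0,1),(3,2),(3,0),(2,1))]; return a
for nm,A,B in(("holder",hd,he),("grip",gd,ge)):
    X=[];
    for a,b in zip(A,B):
        x,r=tri(("wrist",D(a),cd),("wrist",E(b),ce)); X.append(x)
    X=np.array(X); print(nm,X.mean(0),yaw(X),X[:,2])
    z=.06 if nm=="holder" else .116
    for f,cc,Q in((D,cd,A),(E,ce,B)):
        Y=np.array([atz("wrist",f(q),z,cc) for q in Q]); print("  at",z,Y.mean(0),np.round(yaw(Y),1),np.round([np.linalg.norm(Y[i]-Y[(i+1)%4])*1e3 for i in range(4)],1))
# collar: bottom-circle centre est
print("collar", [atz("wrist",E((339,318)),.066,ce), atz("wrist",D((347,283)),.066,cd)])
# reader from scene c: well / base corners
E
```

```text
holder [ 0.5363 -0.3408  0.0829] [np.float64(16.250613573866683), np.float64(18.00816202272982), np.float64(109.49645516955094), np.float64(111.7962142704765)] [0.1034 0.0766 0.0712 0.0804]
  at 0.06 [ 0.5373 -0.3458  0.06  ] [ 21.1  21.2 112.3 111.4] [59.9 60.3 58.9 60.5]
  at 0.06 [ 0.5371 -0.3471  0.06  ] [ 21.7  21.4 111.5 111.6] [60.1 60.2 60.2 59.9]
grip [ 0.5358 -0.3418  0.1283] [np.float64(34.161909481736295), np.float64(35.300051720826794), np.float64(122.27869765099622), np.float64(114.67755401243095)] [0.1209 0.124  0.1357 0.1328]
  at 0.116 [ 0.5368 -0.3452  0.116 ] [ 31.1  31.1 114.9 110.8] [11.4 11.7 10.5 11.6]
  at 0.116 [ 0.5372 -0.3461  0.116 ] [ 28.7  29.4 117.3 115.6] [12.3 12.8 12.  12.9]
collar [array([ 0.5368, -0.3454,  0.066 ]), array([ 0.5367, -0.3446,  0.066 ])]
```

Holder centre is (0.537,-0.3465) at yaw 21° (60.1 mm across at z=60, matches). The stylus grip is at (0.537,-0.346), yaw about 28°, and its collar sits at 66 mm.

Emit:
apply_moves(
  series=[
    {"x":3,"y":-6,"z":-30,"rx":0,"ry":0,"rz":8,"claw":50},
    {"x":5,"y":-10,"z":-60,"rx":0,"ry":0,"rz":12,"claw":50},
    {"x":5,"y":-10,"z":-66,"rx":0,"ry":0,"rz":12,"claw":50},
    {"x":5,"y":-10,"z":-66,"rx":0,"ry":0,"rz":12,"claw":50},
  ],
)

```text
time_s: 4.9
position: [0.5386, -0.3464, 0.1528]
orientation: [3.141, 0.0, 2.061]
wrist_force: [-0.2, 0.2, -1.3]
width: 0.548
```

```bash
python3 - <<'E'
from h import *
np.set_printoptions(precision=4,suppress=True)
s=robot.state();print(s["time_s"],s["position"],s["orientation"],s["joint_velocities"])
im=optics.capture("wrist"); cv2.imwrite("pics/f.png",im[:,:,::-1])
E
```

```text
4.9 [ 0.5386 -0.3464  0.1528] [3.141  0.0004 2.0613] [-0.0042 -0.0267  0.0128 -0.0244  0.0027  0.0057 -0.0004]
```

View pics/f.png

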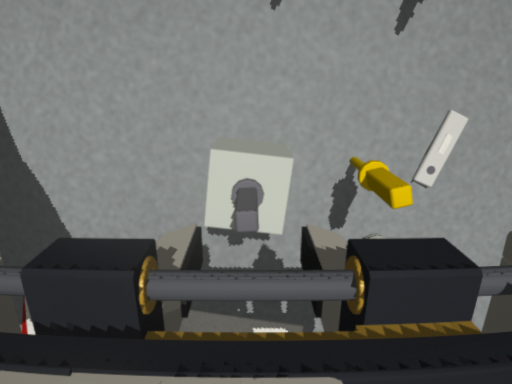

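Emit:
apply_moves(
  series=[
    {"x":-1,"y":0,"z":-20,"rx":0,"ry":0,"rz":0,"claw":40},
    {"x":-1,"y":0,"z":-45,"rx":0,"ry":0,"rz":0,"claw":40},
    {"x":-1,"y":0,"z":-68,"rx":0,"ry":0,"rz":0,"claw":40},
    {"x":-1,"y":0,"z":-68,"rx":0,"ry":0,"rz":0,"claw":40},
    {"x":-1,"y":0,"z":-68,"rx":0,"ry":0,"rz":0,"claw":30},
  ],
)

```text
time_s: 5.45
position: [0.5392, -0.3473, 0.0878]
orientation: [3.139, 0.004, 2.061]
wrist_force: [1.2, -0.9, 0.5]
width: 0.388
```

Emit:
apply_moves(
  series=[
    {"x":-2,"y":1,"z":-2,"rx":0,"ry":0,"rz":0,"claw":24},
    {"x":-2,"y":1,"z":-2,"rx":0,"ry":0,"rz":0,"claw":5},
    {"x":-2,"y":1,"z":-2,"rx":0,"ry":0,"rz":0,"claw":5},
    {"x":-2,"y":1,"z":-2,"rx":0,"ry":0,"rz":0,"claw":5},
  ],
)

```text
time_s: 5.85
position: [0.5379, -0.3467, 0.0872]
orientation: [3.138, 0.005, 2.061]
wrist_force: [-1.0, 0.7, 6.3]
width: 0.152
```

```bash
python3 - <<'E'
from h import *
np.set_printoptions(precision=4,suppress=True)
s=robot.state();print(s["time_s"],s["position"],s["orientation"],s["width"]*91.8,s["wrist_force"],s["moment"])
im=optics.capture("wrist"); cv2.imwrite("pics/g.png",im[:,:,::-1])
E
```

```text
5.85 [ 0.5379 -0.3467  0.0872] [3.1379 0.0054 2.0609] 13.9992948092322 [-0.9535  0.6693  6.2899] [0.097  0.2552 0.0064]
```

View pics/g.png

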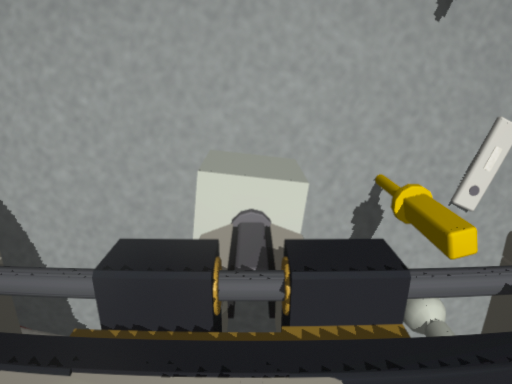

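Emit:
apply_moves(
  series=[
    {"x":0,"y":0,"z":15,"rx":0,"ry":0,"rz":0,"claw":5},
    {"x":0,"y":0,"z":45,"rx":0,"ry":0,"rz":0,"claw":5},
    {"x":0,"y":0,"z":85,"rx":0,"ry":0,"rz":0,"claw":5},
    {"x":0,"y":0,"z":125,"rx":0,"ry":0,"rz":0,"claw":5},
    {"x":0,"y":20,"z":145,"rx":0,"ry":0,"rz":0,"claw":5},
  ],
)

```text
time_s: 6.4
position: [0.5384, -0.3312, 0.2376]
orientation: [3.136, 0.013, 2.056]
wrist_force: [0.4, 0.2, -0.3]
width: 0.151
```

Emit:
apply_moves(
  series=[
    {"x":0,"y":45,"z":0,"rx":0,"ry":0,"rz":0,"claw":5},
    {"x":0,"y":90,"z":0,"rx":0,"ry":0,"rz":0,"claw":5},
    {"x":0,"y":135,"z":0,"rx":0,"ry":0,"rz":0,"claw":5},
    {"x":0,"y":180,"z":0,"rx":0,"ry":0,"rz":0,"claw":5},
    {"x":0,"y":200,"z":0,"rx":0,"ry":0,"rz":0,"claw":5},
  ],
)

```text
time_s: 6.9
position: [0.5386, -0.1258, 0.2386]
orientation: [3.134, 0.011, 2.061]
wrist_force: [0.2, -0.6, 0.2]
width: 0.149
```

```bash
python3 - <<'E'
from h import *
np.set_printoptions(precision=4,suppress=True)
s=robot.state();print(s["time_s"],s["position"],s["orientation"],s["width"]*91.8,s["wrist_force"],s["joints"])
print(proj("wrist",[[.515,-.014,.094],[.572,-.115,.102]]), proj("wrist",s["position"]-[0,0,.0772]))
im=optics.capture("wrist"); cv2.imwrite("pics/h.png",im[:,:,::-1])
E
```

```text
6.9 [ 0.5386 -0.1258  0.2386] [3.1339 0.0112 2.0615] 13.658309781741156 [ 0.2348 -0.6062  0.2467] [ 0.0253  0.2846  0.1838  1.8219 -0.0556  1.0272  0.7208]
[[288.029   42.0491]
 [288.3063 182.8109]] [[248.6906 198.9209]]
```

View pics/h.png

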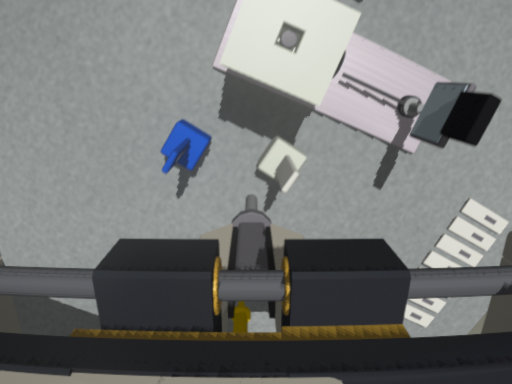

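```bash
python3 - <<'E'
from h import *
np.save("h_view.npy",optics.get_calibration("wrist")["view"])
a=cv2.imread("pics/h.png")
cv2.imwrite("pics/h2.png",cv2.resize(a[0:200,210:510],None,fx=2.66,fy=2.66,interpolation=cv2.INTER_CUBIC))
E
```

```text
(no output)
```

View pics/h2.png

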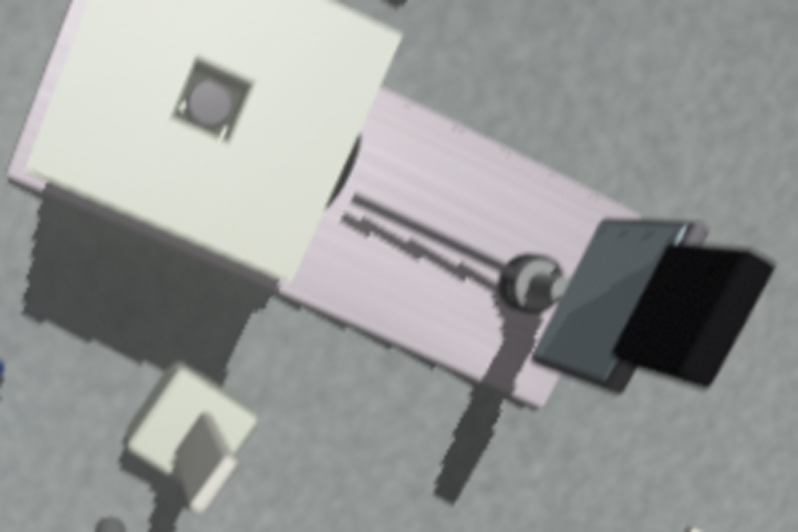

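Emit:
apply_moves(
  series=[
    {"x":-5,"y":30,"z":0,"rx":0,"ry":0,"rz":0,"claw":5},
    {"x":-15,"y":60,"z":0,"rx":0,"ry":0,"rz":0,"claw":5},
    {"x":-20,"y":65,"z":0,"rx":0,"ry":0,"rz":0,"claw":5},
    {"x":-20,"y":65,"z":0,"rx":0,"ry":0,"rz":0,"claw":5},
  ],
)

```text
time_s: 7.35
position: [0.5185, -0.0577, 0.2393]
orientation: [3.133, 0.01, 2.066]
wrist_force: [0.0, -0.8, -0.2]
width: 0.149
```

```bash
python3 - <<'E'
from h import *
np.set_printoptions(precision=4,suppress=True)
s=robot.state();print(s["time_s"],s["position"],s["orientation"],s["joint_velocities"])
print(proj("wrist",[[.515,-.014,.094],[.572,-.115,.102]]), proj("wrist",s["position"]-[0,0,.0772]))
np.save("i_view.npy",optics.get_calibration("wrist")["view"])
im=optics.capture("wrist"); cv2.imwrite("pics/i.png",im[:,:,::-1])
cv2.imwrite("pics/i2.png",cv2.resize(im[40:260,200:500,::-1],None,fx=2.66,fy=2.66,interpolation=cv2.INTER_CUBIC))
E
```

```text
7.35 [ 0.5185 -0.0577  0.2393] [3.1329 0.0103 2.066 ] [ 0.0281  0.0167  0.0329 -0.0235  0.0097 -0.0098  0.0149]
[[269.0411 128.167 ]
 [269.8161 254.0708]] [[248.598 199.009]]
```

View pics/i2.png

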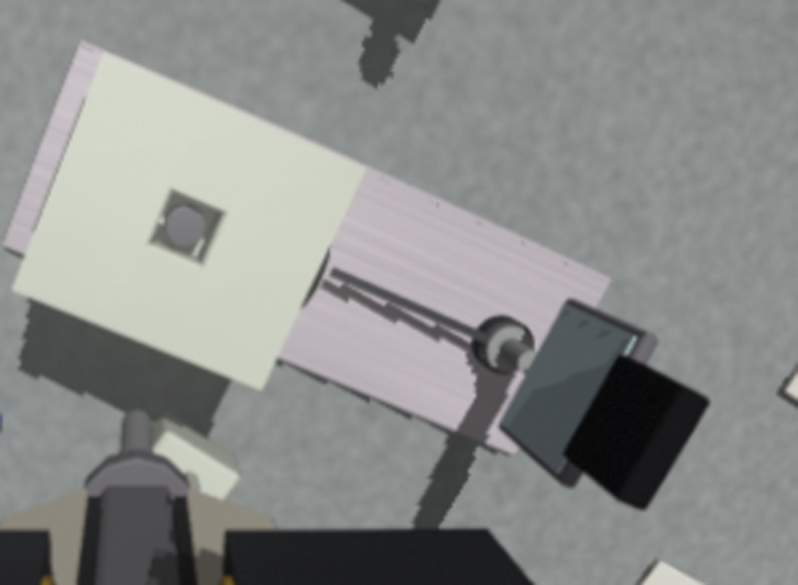

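```bash
python3 - <<'E'
from h import *
np.set_printoptions(precision=4,suppress=True)
c=optics.get_calibration("wrist")
ch=dict(c,view=np.load("h_view.npy"));ci=dict(c,view=np.load("i_view.npy"))
H=lambda p:(210+(p[0]+.5)/2.66-.5,(p[1]+.5)/2.66-.5)
I=lambda p:(200+(p[0]+.5)/2.66-.5,40+(p[1]+.5)/2.66-.5)
wh=[(197,57),(255,80),(229,141),(171,117)];wi=[(174,189),(226,211),(205,265),(149,243)]
mh=np.mean(wh,0);mi=np.mean(wi,0)
print("well",tri(("wrist",H(mh),ch),("wrist",I(mi),ci)),atz("wrist",H(mh),.094,ch),atz("wrist",I(mi),.094,ci))
print("btn",atz("wrist",H((211,102)),.088,ch),atz("wrist",I((187,228)),.088,ci))
B=np.array([atz("wrist",I(p),.094,ci) for p in [(105,55),(368,167),(262,390),(13,290)]])
print("box",B.mean(0),[np.linalg.norm(B[i]-B[(i+1)%4]) for i in range(4)],[np.degrees(np.arctan2(*(B[j]-B[i])[1::-1])) for i,j in((0,1),(3,2),(3,0),(2,1))])
# needle line
n=[atz("wrist",I(p),.018,ci) for p in [(333,273),(470,333)]]; print("needle",n,np.degrees(np.arctan2(*(n[1]-n[0])[1::-1])))
P=np.array([atz("wrist",I(p),.006,ci) for p in [(82,40),(610,280),(515,453)]]);print("plate",P,np.linalg.norm(P[1]-P[0]),np.degrees(np.arctan2(*(P[1]-P[0])[1::-1])))
for p in [(625,358),(708,402),(643,508)]: print("fin",atz("wrist",I(p),.14,ci))
for p,q in [((180,363),.03),((257,418),.03),((125,445),.03),((237,457),.102),((202,512),.102)]: print("cas",atz("wrist",H(p),q,ch))
a=cv2.imread("pics/i.png")[150:250,380:490]
cv2.imwrite("pics/i3.png",cv2.resize(cv2.convertScaleAbs(a,alpha=5),None,fx=6,fy=6,interpolation=cv2.INTER_CUBIC))
E
```

```text
well (array([ 0.5133, -0.0098,  0.1091]), [np.float64(0.24612430420836381), np.float64(0.2461243042083992)]) [ 0.5142 -0.0074  0.094 ] [ 0.5148 -0.011   0.094 ]
btn [ 0.5144 -0.0075  0.088 ] [ 0.5153 -0.012   0.088 ]
box [ 0.5151 -0.0118  0.094 ] [np.float64(0.08966864282575089), np.float64(0.08036071777610769), np.float64(0.08972622026405434), np.float64(0.07932659604202952)] [np.float64(6.485544914644707), np.float64(5.824628717144917), np.float64(95.62657050435483), np.float64(95.67442449496913)]
needle [array([ 0.5853, -0.0051,  0.018 ]), array([0.6503, 0.0013, 0.018 ])] 5.61858674117047
plate [[ 0.4518  0.0266  0.006 ]
 [ 0.6976  0.0508  0.006 ]
 [ 0.7067 -0.0356  0.006 ]] 0.2470311989298066 5.616656396574127
fin [0.6395 0.0211 0.14  ]
fin [0.6712 0.0228 0.14  ]
fin [ 0.6746 -0.0143  0.14  ]
cas [ 0.5545 -0.0886  0.03  ]
cas [ 0.5927 -0.0932  0.03  ]
cas [ 0.5513 -0.128   0.03  ]
cas [ 0.5751 -0.0993  0.102 ]
cas [ 0.5744 -0.1209  0.102 ]
```

View pics/i3.png

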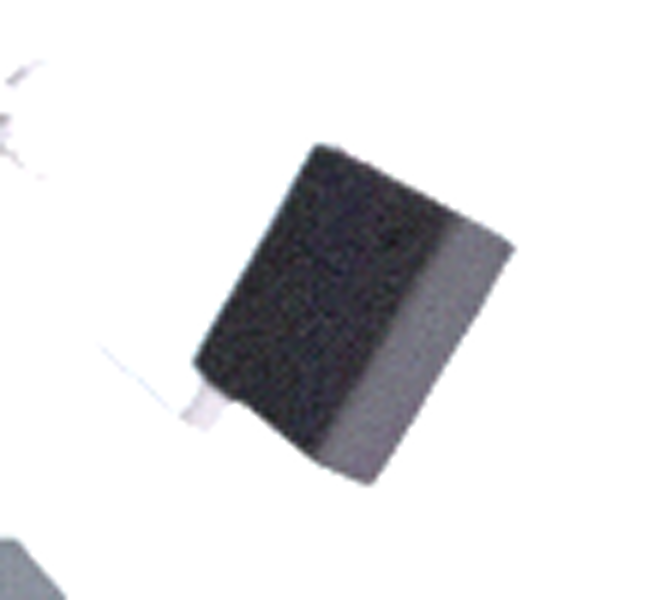

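```bash
cat >> h.py <<'E'
from scipy.spatial.transform import Rotation as Rn
def tip(s=None,L=.0772):
    s=s or robot.state(); R=Rn.from_euler("xyz",s["orientation"]); z=R.apply([0,0,1.])
    return s["position"]+z*L, np.degrees(np.cross(z,[0,0,-1.]))
E
python3 - <<'E'
from h import *
np.set_printoptions(precision=4,suppress=True)
c=optics.get_calibration("wrist");ci=dict(c,view=np.load("i_view.npy"))
print("fin",atz("wrist",(380+414/6,150+350/6),.14,ci))
t,r=tip();print(t,"fix rot deg",r, (np.array([.515,-.0125,.11])-t)*1e3, robot.state()["position"])
E
```

```text
fin [0.6679 0.0043 0.14  ]
[ 0.52   -0.0596  0.1621] fix rot deg [0.3188 0.7433 0.    ] [ -4.9822  47.0678 -52.1274] [ 0.519  -0.0591  0.2393]
```

Emit:
apply_moves(
  series=[
    {"x":-2,"y":25,"z":0,"rx":0.3,"ry":0.7,"rz":0,"claw":5},
    {"x":-4,"y":47,"z":-10,"rx":0.3,"ry":0.7,"rz":0,"claw":5},
    {"x":-4,"y":47,"z":-35,"rx":0.3,"ry":0.7,"rz":0,"claw":5},
    {"x":-4,"y":47,"z":-45,"rx":0.3,"ry":0.7,"rz":0,"claw":5},
    {"x":-4,"y":47,"z":-45,"rx":0.3,"ry":0.7,"rz":0,"claw":5},
  ],
)

```text
time_s: 7.9
position: [0.514, -0.0141, 0.1929]
orientation: [-3.139, 0.0, 2.061]
wrist_force: [-0.0, 0.4, -0.4]
width: 0.151
```

```bash
python3 - <<'E'
from h import *
np.set_printoptions(precision=4,suppress=True)
s=robot.state();print(s["time_s"],s["position"],s["orientation"],s["joint_velocities"]);print(tip(s))
im=optics.capture("wrist"); cv2.imwrite("pics/j.png",im[:,:,::-1])
cv2.imwrite("pics/j2.png",cv2.resize(im[140:260,170:330,::-1],None,fx=5,fy=5,interpolation=cv2.INTER_CUBIC))
print(proj("wrist",[[.515,-.0125,.094],tip(s)[0]]))
im=optics.capture("scene")
cv2.imwrite("pics/j3.png",cv2.resize(im[150:250,200:330,::-1],None,fx=6,fy=6,interpolation=cv2.INTER_CUBIC))
print(proj("scene",[[.515,-.0125,.094],tip(s)[0]]))
E
```

```text
7.9 [ 0.514  -0.0141  0.1929] [-3.1386  0.0001  2.0614] [ 0.0003 -0.0259  0.0008 -0.0301 -0.0009  0.0205 -0.0045]
(array([ 0.5138, -0.0142,  0.1157]), array([ 0.0825, -0.1477,  0.    ]))
[[250.9616 188.7326]
 [248.2597 199.1429]]
[[249.9656 203.298 ]
 [249.1397 198.377 ]]
```

View pics/j2.png

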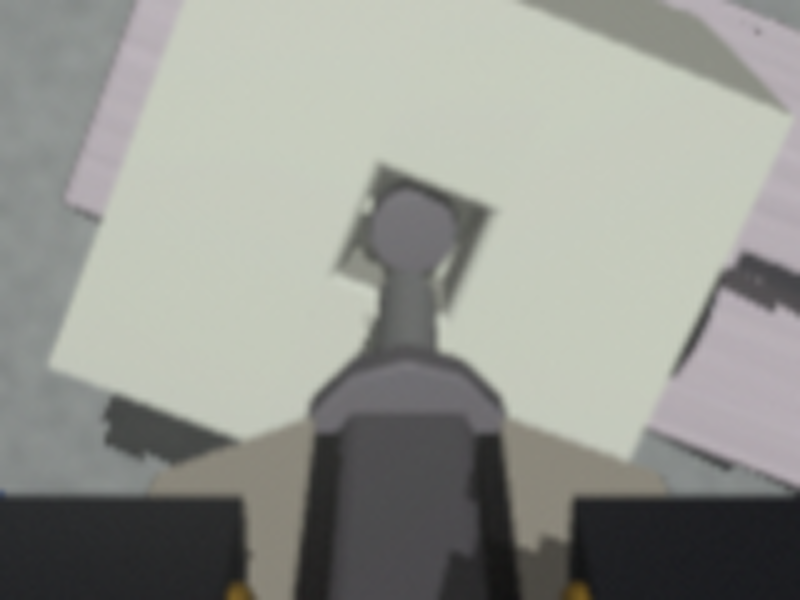

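View pics/j3.png

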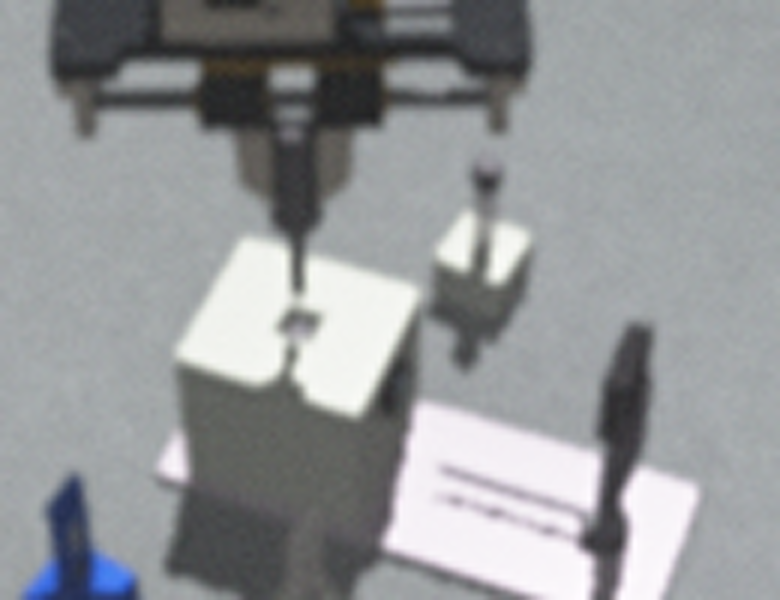

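Emit:
apply_moves(
  series=[
    {"x":2,"y":2,"z":-6,"rx":0,"ry":0,"rz":0,"claw":5},
    {"x":2,"y":2,"z":-14,"rx":0,"ry":0,"rz":0,"claw":5},
    {"x":2,"y":2,"z":-22,"rx":0,"ry":0,"rz":0,"claw":5},
    {"x":2,"y":2,"z":-22,"rx":0,"ry":0,"rz":0,"claw":5},
  ],
)

```text
time_s: 8.4
position: [0.5164, -0.0118, 0.1714]
orientation: [-3.14, 0.0, 2.062]
wrist_force: [-1.2, -0.2, -0.4]
width: 0.15
```

```bash
python3 - <<'E'
from h import *
np.set_printoptions(precision=4,suppress=True)
s=robot.state();print(s["time_s"],s["position"],s["orientation"],s["wrist_force"]);print(tip(s))
im=optics.capture("wrist")
cv2.imwrite("pics/k2.png",cv2.resize(im[140:260,170:330,::-1],None,fx=5,fy=5,interpolation=cv2.INTER_CUBIC))
E
```

```text
8.4 [ 0.5164 -0.0118  0.1714] [-3.1397  0.0003  2.0616] [-1.2352 -0.246  -0.4033]
(array([ 0.5163, -0.0119,  0.0942]), array([ 0.0637, -0.0883,  0.    ]))
```

View pics/k2.png

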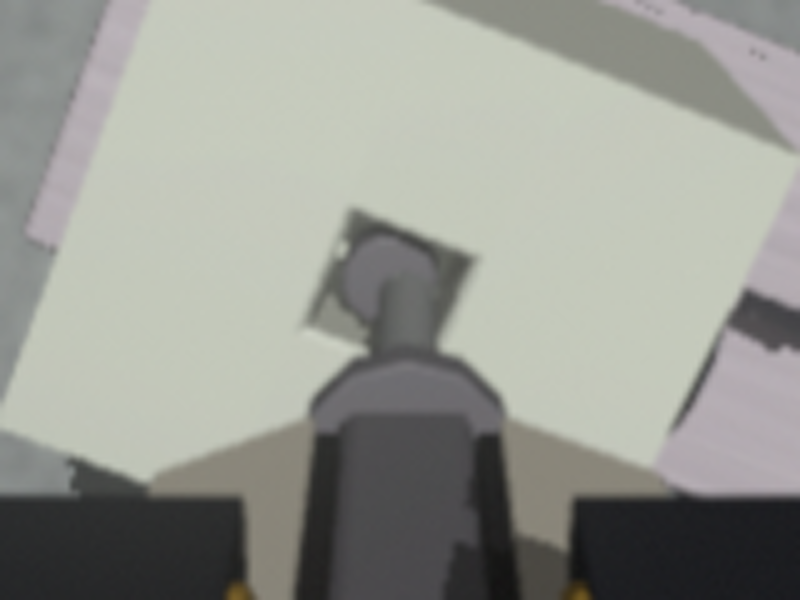

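Emit:
apply_moves(
  series=[
    {"x":-2.5,"y":0,"z":0,"rx":0,"ry":0,"rz":0,"claw":5},
    {"x":-2.5,"y":0,"z":-4,"rx":0,"ry":0,"rz":0,"claw":5},
    {"x":-2.5,"y":0,"z":-8,"rx":0,"ry":0,"rz":0,"claw":5},
    {"x":-2.5,"y":0,"z":-12,"rx":0,"ry":0,"rz":0,"claw":5},
    {"x":-2.5,"y":0,"z":-14,"rx":0,"ry":0,"rz":0,"claw":5},
  ],
)

```text
time_s: 8.95
position: [0.5149, -0.0118, 0.1595]
orientation: [-3.141, 0.001, 2.062]
wrist_force: [-7.0, -0.6, 27.7]
width: 0.153
```

```bash
python3 - <<'E'
from h import *
np.set_printoptions(precision=4,suppress=True)
for i in range(3):
    im=optics.capture("wrist")
    s=robot.state();print(s["time_s"],s["position"],s["wrist_force"],s["moment"])
cv2.imwrite("pics/l2.png",cv2.resize(im[140:260,170:330,::-1],None,fx=5,fy=5,interpolation=cv2.INTER_CUBIC))
E
```

```text
9.0 [ 0.5148 -0.0118  0.1597] [-5.9321  0.0389 17.3207] [-0.0065  1.675   0.0783]
9.05 [ 0.5147 -0.0118  0.1597] [-5.7781 -0.0442 16.3491] [-0.0962  1.5469 -0.0067]
9.1 [ 0.5147 -0.0118  0.1597] [-4.212   0.595  16.8075] [-0.0681  1.5047  0.035 ]
```

View pics/l2.png

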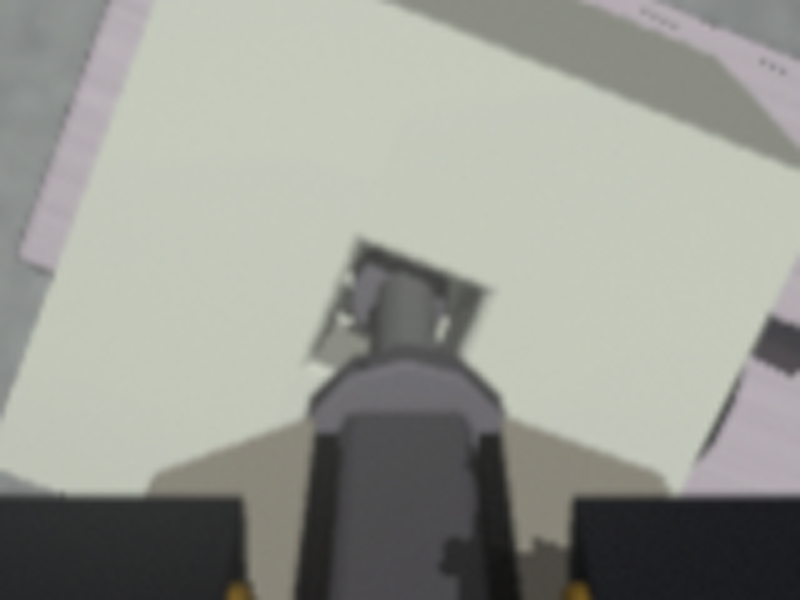

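Step 1 looks done: the tip is inside the well on the button at z about 82.5 mm, with 17 N reaction, so the button is fully down and the collar hasn't shifted in the grip. Returning the stylus.

Emit:
apply_moves(
  series=[
    {"x":-0.5,"y":0,"z":10,"rx":0,"ry":0,"rz":0,"claw":5},
    {"x":-0.5,"y":0,"z":30,"rx":0,"ry":0,"rz":0,"claw":5},
    {"x":0,"y":-10,"z":70,"rx":0,"ry":0,"rz":0,"claw":5},
    {"x":5,"y":-50,"z":80,"rx":0,"ry":0,"rz":0,"claw":5},
    {"x":10,"y":-95,"z":80,"rx":0,"ry":0,"rz":0,"claw":5},
  ],
)

```text
time_s: 9.6
position: [0.5269, -0.1062, 0.2425]
orientation: [3.137, 0.003, 2.066]
wrist_force: [1.7, -0.4, -0.0]
width: 0.15
```

Emit:
apply_moves(
  series=[
    {"x":3,"y":-45,"z":0,"rx":0,"ry":0,"rz":0,"claw":5},
    {"x":7,"y":-90,"z":0,"rx":0,"ry":0,"rz":0,"claw":5},
    {"x":10,"y":-135,"z":0,"rx":0,"ry":0,"rz":0,"claw":5},
    {"x":12,"y":-180,"z":0,"rx":0,"ry":0,"rz":0,"claw":5},
    {"x":13,"y":-200,"z":0,"rx":0,"ry":0,"rz":0,"claw":5},
  ],
)

```text
time_s: 10.1
position: [0.5384, -0.3119, 0.2424]
orientation: [3.139, 0.005, 2.061]
wrist_force: [-0.7, -0.0, -0.3]
width: 0.151
```

```bash
python3 - <<'E'
from h import *
np.set_printoptions(precision=4,suppress=True)
s=robot.state();print(s["time_s"],s["position"],s["orientation"],s["wrist_force"],s["width"]);t,r=tip(s);print(t,r)
print((np.array([.5379,-.3467,.150])-s["position"])*1e3)
E
```

```text
10.1 [ 0.5384 -0.3119  0.2424] [3.1389 0.0054 2.0608] [-0.6564 -0.0075 -0.2656] 0.15053832687989988
[ 0.5387 -0.3121  0.1652] [0.2025 0.2833 0.    ]
[ -0.4664 -34.8256 -92.4143]
```

Emit:
apply_moves(
  series=[
    {"x":0,"y":-20,"z":0,"rx":0.2,"ry":0.3,"rz":0,"claw":5},
    {"x":-0.5,"y":-35,"z":-30,"rx":0.2,"ry":0.3,"rz":0,"claw":5},
    {"x":-0.5,"y":-35,"z":-70,"rx":0.2,"ry":0.3,"rz":0,"claw":5},
    {"x":-0.5,"y":-35,"z":-92,"rx":0.2,"ry":0.3,"rz":0,"claw":5},
    {"x":-0.5,"y":-35,"z":-92,"rx":0.2,"ry":0.3,"rz":0,"claw":5},
  ],
)

```text
time_s: 10.6
position: [0.5351, -0.3452, 0.1461]
orientation: [-3.137, -0.007, 2.061]
wrist_force: [0.4, 0.3, -0.7]
width: 0.151
```

```bash
python3 - <<'E'
from h import *
np.set_printoptions(precision=4,suppress=True)
im=optics.capture("wrist")
s=robot.state();print(s["time_s"],s["position"],s["orientation"],s["wrist_force"],s["width"]);t,r=tip(s);print(t,r)
cv2.imwrite("pics/m2.png",cv2.resize(im[140:260,170:330,::-1],None,fx=5,fy=5,interpolation=cv2.INTER_CUBIC))
E
```

```text
10.65 [ 0.5367 -0.346   0.1486] [-3.139  -0.0036  2.0608] [ 0.1485 -0.6447  0.4236] 0.14990580886152197
[ 0.5364 -0.3459  0.0714] [-0.1153 -0.2272 -0.    ]
```

View pics/m2.png

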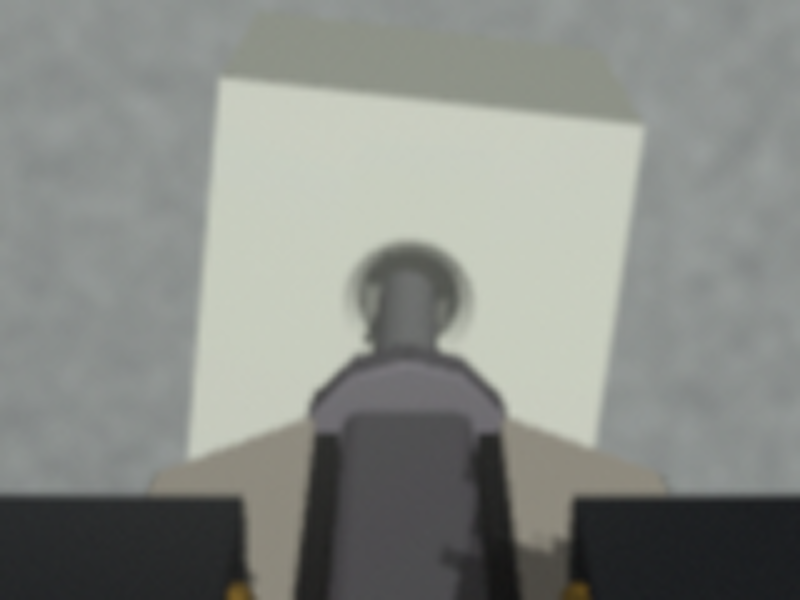

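Emit:
apply_moves(
  series=[
    {"x":0.5,"y":-0.5,"z":-8,"rx":0,"ry":0,"rz":0,"claw":5},
    {"x":0.5,"y":-0.5,"z":-20,"rx":0,"ry":0,"rz":0,"claw":5},
    {"x":0.5,"y":-0.5,"z":-35,"rx":0,"ry":0,"rz":0,"claw":5},
    {"x":0.5,"y":-0.5,"z":-50,"rx":0,"ry":0,"rz":0,"claw":5},
    {"x":0.5,"y":-0.5,"z":-58,"rx":0,"ry":0,"rz":0,"claw":5},
  ],
)

```text
time_s: 11.15
position: [0.5362, -0.3458, 0.0885]
orientation: [-3.138, -0.006, 2.061]
wrist_force: [0.0, 0.1, -0.1]
width: 0.152
```

Emit:
apply_moves(
  series=[
    {"x":1,"y":-0.5,"z":-1.5,"rx":0,"ry":0,"rz":0,"claw":5},
    {"x":1,"y":-0.5,"z":-1.5,"rx":0,"ry":0,"rz":0,"claw":36},
    {"x":1,"y":-0.5,"z":-1,"rx":0,"ry":0,"rz":0,"claw":36},
    {"x":1,"y":-0.5,"z":0,"rx":0,"ry":0,"rz":0,"claw":40},
  ],
)

```text
time_s: 11.55
position: [0.5373, -0.3463, 0.0883]
orientation: [-3.138, -0.006, 2.061]
wrist_force: [-1.2, -0.3, -0.0]
width: 0.36
```

```bash
python3 - <<'E'
from h import *
np.set_printoptions(precision=4,suppress=True)
im=optics.capture("wrist")
s=robot.state();print(s["time_s"],s["position"],s["orientation"],s["wrist_force"],s["width"]*91.8)
cv2.imwrite("pics/n.png",im[:,:,::-1])
E
```

```text
11.6 [ 0.5373 -0.3464  0.0885] [-3.1378 -0.0056  2.0609] [-0.2672 -0.1043 -0.5865] 36.581391775131884
```

View pics/n.png

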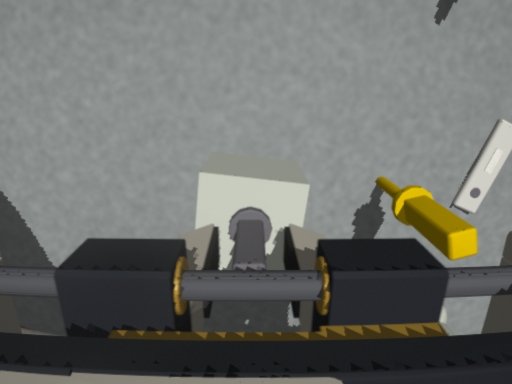

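The fingers are open and the stylus stands free with its collar on the block. I'm rising straight up and checking.

Emit:
apply_moves(
  series=[
    {"x":0,"y":0,"z":15,"rx":0,"ry":0,"rz":0,"claw":40},
    {"x":0,"y":0,"z":40,"rx":0,"ry":0,"rz":0,"claw":40},
    {"x":0,"y":0,"z":80,"rx":0,"ry":0,"rz":0,"claw":40},
    {"x":0,"y":0,"z":125,"rx":0,"ry":0,"rz":0,"claw":40},
    {"x":0,"y":0,"z":135,"rx":0,"ry":0,"rz":0,"claw":40},
  ],
)

```text
time_s: 12.1
position: [0.5402, -0.3486, 0.231]
orientation: [3.14, 0.003, 2.061]
wrist_force: [-0.0, -1.0, 0.4]
width: 0.436
```

```bash
python3 - <<'E'
from h import *
np.set_printoptions(precision=4,suppress=True)
im=optics.capture("wrist")
s=robot.state();print(s["time_s"],s["position"],s["orientation"],s["wrist_force"],s["width"]*91.8)
print(proj("wrist",[[.5372,-.3465,.06],[.5372,-.3465,.066],[.5372,-.3465,.116]]))
cv2.imwrite("pics/o2.png",cv2.resize(im[120:270,150:350,::-1],None,fx=4,fy=4,interpolation=cv2.INTER_CUBIC))
E
```

```text
12.15 [ 0.54   -0.3484  0.2304] [3.1399 0.0029 2.0607] [ 0.1121 -0.2182  0.8688] 39.93396813285888
[[247.9658 164.9089]
 [247.923  166.3853]
 [247.4968 181.0928]]
```

View pics/o2.png

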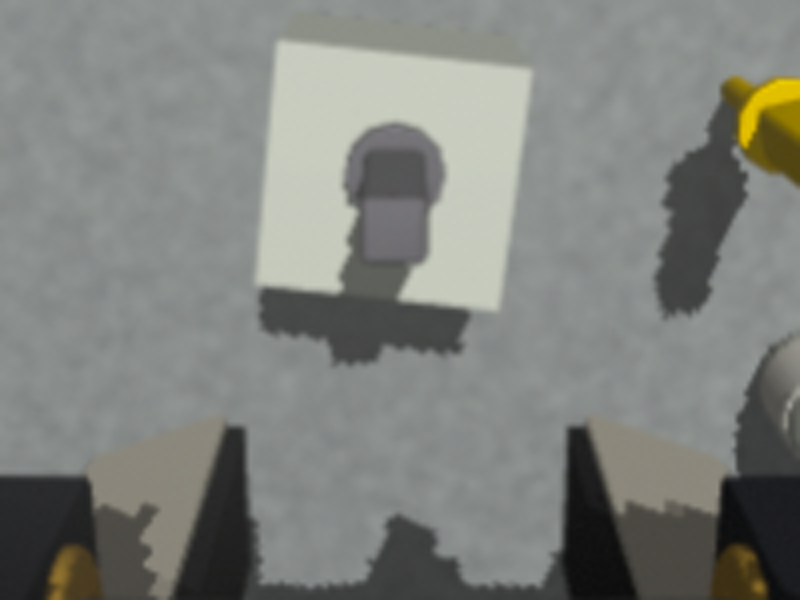

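The stylus is seated: collar centre at about (248.8,162.5) on the block's middle, upright. Next, the mirror grip.

Emit:
apply_moves(
  series=[
    {"x":15,"y":44,"z":5,"rx":0,"ry":0,"rz":-4,"claw":40},
    {"x":30,"y":88,"z":10,"rx":0,"ry":0,"rz":-8,"claw":45},
    {"x":45,"y":132,"z":10,"rx":0,"ry":0,"rz":-12,"claw":50},
    {"x":60,"y":176,"z":10,"rx":0,"ry":0,"rz":-17,"claw":50},
    {"x":75,"y":220,"z":10,"rx":0,"ry":0,"rz":-22,"claw":50},
  ],
)

```text
time_s: 12.65
position: [0.6148, -0.1264, 0.2399]
orientation: [3.141, 0.002, 1.673]
wrist_force: [0.6, -1.2, 0.1]
width: 0.546
```

Emit:
apply_moves(
  series=[
    {"x":20,"y":40,"z":0,"rx":0,"ry":0,"rz":0,"claw":50},
    {"x":40,"y":80,"z":0,"rx":0,"ry":0,"rz":0,"claw":50},
    {"x":50,"y":98,"z":0,"rx":0,"ry":0,"rz":0,"claw":50},
    {"x":50,"y":98,"z":0,"rx":0,"ry":0,"rz":0,"claw":50},
    {"x":50,"y":98,"z":0,"rx":0,"ry":0,"rz":0,"claw":50},
  ],
)

```text
time_s: 13.15
position: [0.6641, -0.0295, 0.2392]
orientation: [-3.141, 0.004, 1.673]
wrist_force: [-0.6, -1.0, -0.8]
width: 0.546
```

```bash
python3 - <<'E'
from h import *
np.set_printoptions(precision=4,suppress=True)
s=robot.state();np.save("p_view.npy",optics.get_calibration("wrist")["view"])
im=optics.capture("wrist")
print(s["time_s"],s["position"],s["orientation"],s["joints"],s["joint_velocities"]);print(tip(s)[1])
print(proj("wrist",[[.668,.0035,.14],[.572,-.115,.102]]))
cv2.imwrite("pics/p.png",im[:,:,::-1])
cv2.imwrite("pics/p2.png",cv2.resize(cv2.convertScaleAbs(im[100:230,160:340,::-1],alpha=3.),None,fx=4.4,fy=4.4,interpolation=cv2.INTER_CUBIC))
E
```

```text
13.15 [ 0.6641 -0.0295  0.2392] [-3.1407  0.0036  1.6728] [-0.1801  0.4972  0.2586  1.5241 -0.1307  1.138   0.2054] [ 0.0304 -0.0139  0.028   0.0122  0.0051 -0.0011 -0.0007]
[ 0.2118 -0.0296  0.    ]
[[260.4673 146.5584]
 [144.2766 253.5814]]
```

View pics/p.png

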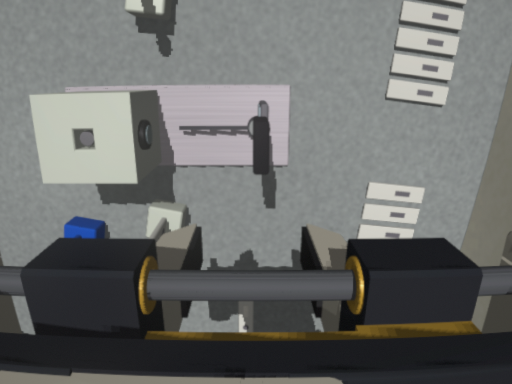

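View pics/p2.png

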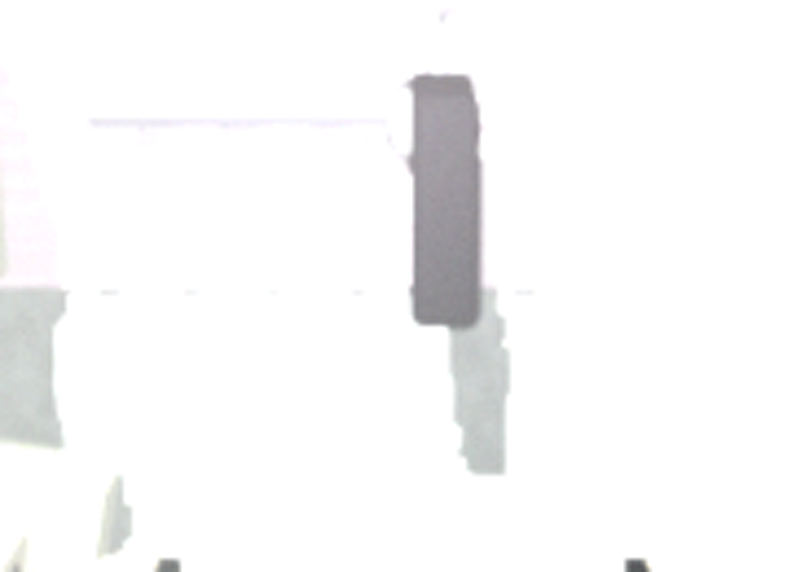

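```bash
python3 - <<'E'
from h import *
np.set_printoptions(precision=4,suppress=True)
c=optics.get_calibration("wrist");cp=dict(c,view=np.load("p_view.npy"))
print("fin",atz("wrist",(160+447/4.4,100+211/4.4),.14,cp))
n=[atz("wrist",p,.018,cp) for p in [(180,127.5),(245,127.8)]];print("needle",n,np.degrees(np.arctan2(*(n[1]-n[0])[1::-1])))
a=cv2.imread("pics/p.png")
cv2.imwrite("pics/p3.png",cv2.resize(a[190:260,120:220],None,fx=7,fy=7,interpolation=cv2.INTER_CUBIC))
E
```

```text
fin [0.669  0.0041 0.14  ]
needle [array([ 0.585 , -0.0048,  0.018 ]), array([0.6548, 0.0018, 0.018 ])] 5.429217395954027
```

View pics/p3.png

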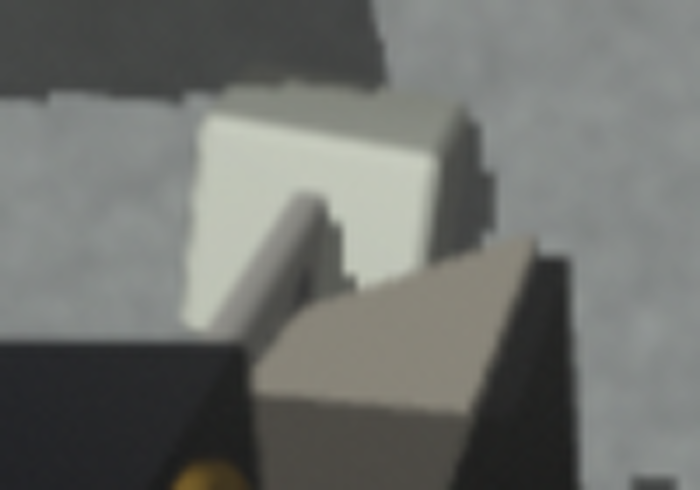

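```bash
python3 - <<'E'
from h import *
np.set_printoptions(precision=4,suppress=True)
c=optics.get_calibration("wrist");cp=dict(c,view=np.load("p_view.npy"))
F=lambda x,y:(120+(x+.5)/7-.5,190+(y+.5)/7-.5)
P=[atz("wrist",F(*p),.03,cp) for p in [(203,115),(435,152),(185,322)]];print(P)
w=None
f=(P[1]+P[2])/2
e=(P[1]-P[0]);yaw=np.arctan2(e[1],e[0]);e2=P[0]-P[2];yaw2=np.arctan2(e2[1],e2[0])-np.pi/2
print("foot c",f,np.linalg.norm(e),np.linalg.norm(e2),np.degrees([yaw,yaw2]))
for foot in (f,np.array([.572,-.1155,0])):
    win=foot[:2]+3e-3*np.array([np.cos(yaw),np.sin(yaw)])
    d=win-np.array([.6688,.0038]);print(win,np.linalg.norm(d),"theta",(np.degrees(np.arctan2(-d[1],-d[0]))-5.7)/2)
E
```

```text
[array([ 0.5558, -0.094 ,  0.03  ]), array([ 0.5934, -0.0964,  0.03  ]), array([ 0.5532, -0.1308,  0.03  ])]
foot c [ 0.5733 -0.1136  0.03  ] 0.037608784924451584 0.0369051661170872 [-3.6002 -4.0712]
[ 0.5763 -0.1138] 0.14961254937335927 theta 23.054001079872684
[ 0.575  -0.1157] 0.15191123645449742 theta 23.082924440499408
```

Emit:
apply_moves(
  series=[
    {"x":3,"y":20,"z":-10,"rx":0.2,"ry":0,"rz":0,"claw":50},
    {"x":4.7,"y":33.3,"z":-40,"rx":0.2,"ry":0,"rz":0,"claw":50},
    {"x":4.7,"y":33.3,"z":-75,"rx":0.2,"ry":0,"rz":0,"claw":50},
    {"x":4.7,"y":33.3,"z":-75,"rx":0.2,"ry":0,"rz":0,"claw":50},
    {"x":4.7,"y":33.3,"z":-75,"rx":0.2,"ry":0,"rz":0,"claw":50},
  ],
)

```text
time_s: 13.7
position: [0.6678, 0.0016, 0.1639]
orientation: [-3.139, 0.001, 1.669]
wrist_force: [0.4, -0.7, 0.8]
width: 0.547
```

```bash
python3 - <<'E'
from h import *
np.set_printoptions(precision=4,suppress=True)
s=robot.state()
im=optics.capture("wrist")
print(s["time_s"],s["position"],s["orientation"]);print(tip(s)[1],proj("wrist",[.6688,.0038,.14]))
cv2.imwrite("pics/q.png",im[:,:,::-1])
E
```

```text
13.7 [0.6678 0.0016 0.1639] [-3.1391  0.0009  1.6692]
[ 0.0647 -0.1373  0.    ] [[249.7242 226.9975]]
```

View pics/q.png

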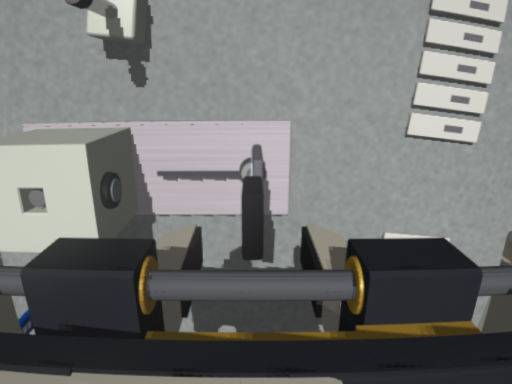

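Emit:
apply_moves(
  series=[
    {"x":1.5,"y":2,"z":-15,"rx":0,"ry":0,"rz":0,"claw":45},
    {"x":1.5,"y":2,"z":-32,"rx":0,"ry":0,"rz":0,"claw":45},
    {"x":1.5,"y":2,"z":-47,"rx":0,"ry":0,"rz":0,"claw":40},
    {"x":1.5,"y":2,"z":-47,"rx":0,"ry":0,"rz":0,"claw":30},
    {"x":1.5,"y":2,"z":-47,"rx":0,"ry":0,"rz":0,"claw":24},
  ],
)

```text
time_s: 14.25
position: [0.67, 0.0033, 0.1175]
orientation: [-3.14, 0.001, 1.669]
wrist_force: [0.9, -0.6, -0.1]
width: 0.313
```

Emit:
apply_moves(
  series=[
    {"x":-1,"y":0,"z":0,"rx":0,"ry":0,"rz":0,"claw":18},
    {"x":-1,"y":0,"z":0,"rx":0,"ry":0,"rz":0,"claw":4},
    {"x":-1,"y":0,"z":0,"rx":0,"ry":0,"rz":0,"claw":4},
    {"x":-1,"y":0,"z":0,"rx":0,"ry":0,"rz":0,"claw":4},
  ],
)

```text
time_s: 14.65
position: [0.6682, 0.0032, 0.118]
orientation: [-3.139, 0.001, 1.669]
wrist_force: [-5.8, -1.0, 4.4]
width: 0.129
```

```bash
python3 - <<'E'
from h import *
np.set_printoptions(precision=4,suppress=True)
s=robot.state()
print(s["time_s"],s["position"],s["orientation"],s["width"]*91.8,s["wrist_force"],s["moment"],s["joints"])
E
```

```text
14.65 [0.6682 0.0032 0.118 ] [-3.139   0.0009  1.6688] 11.805020975543952 [-5.8472 -1.0387  4.3959] [-0.1561  1.019   0.0246] [-0.204   0.6286  0.226   1.6071 -0.1641  0.9271  0.1774]
```

Emit:
apply_moves(
  series=[
    {"x":-0.5,"y":0,"z":0,"rx":0,"ry":0,"rz":5,"claw":4},
    {"x":-1,"y":0,"z":0,"rx":0,"ry":0,"rz":11,"claw":4},
    {"x":-1,"y":0,"z":0,"rx":0,"ry":0,"rz":17,"claw":4},
    {"x":-1,"y":0,"z":0,"rx":0,"ry":0,"rz":23,"claw":4},
    {"x":-1,"y":0,"z":0,"rx":0,"ry":0,"rz":23,"claw":4},
  ],
)

```text
time_s: 15.15
position: [0.6679, 0.0031, 0.118]
orientation: [-3.141, 0.001, 2.071]
wrist_force: [1.4, 0.6, -3.1]
width: 0.129
```

```bash
python3 - <<'E'
from h import *
np.set_printoptions(precision=4,suppress=True)
for n in("wrist","scene","top"):
    im=optics.capture(n); cv2.imwrite(f"pics/r_{n}.png",im[:,:,::-1])
    if n=="wrist": np.save("r_view.npy",optics.get_calibration("wrist")["view"])
s=robot.state()
print(s["time_s"],s["position"],s["orientation"],s["width"]*91.8,s["wrist_force"],s["moment"])
a=cv2.imread("pics/r_scene.png")
cv2.imwrite("pics/r_scene2.png",cv2.resize(a[170:280,200:340],None,fx=5.5,fy=5.4,interpolation=cv2.INTER_CUBIC))
a=cv2.imread("pics/r_top.png")
cv2.imwrite("pics/r_top2.png",cv2.resize(a[120:210,210:340],None,fx=6,fy=6,interpolation=cv2.INTER_CUBIC))
E
```

```text
15.3 [0.6679 0.0032 0.118 ] [-3.1404  0.0016  2.0675] 11.711597587998742 [ 2.5598 -0.5545 -3.4586] [-0.0394 -0.5297 -0.0042]
```

View pics/r_wrist.png

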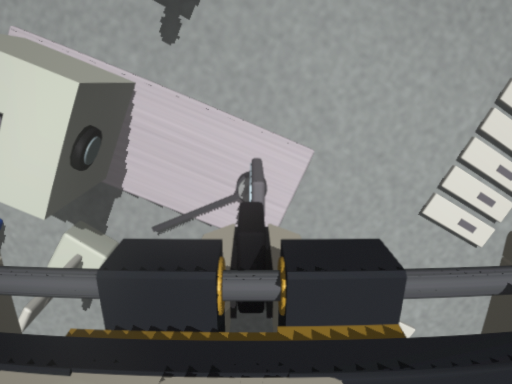

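View pics/r_scene2.png

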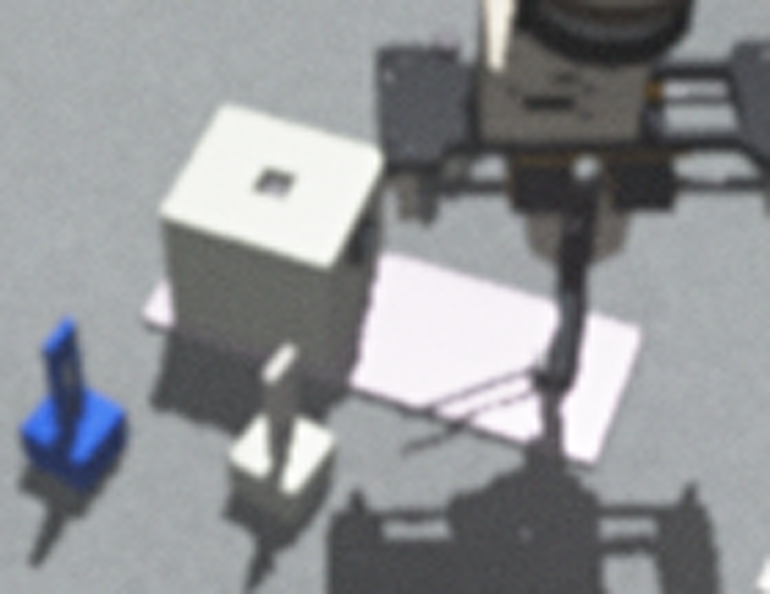

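View pics/r_top2.png

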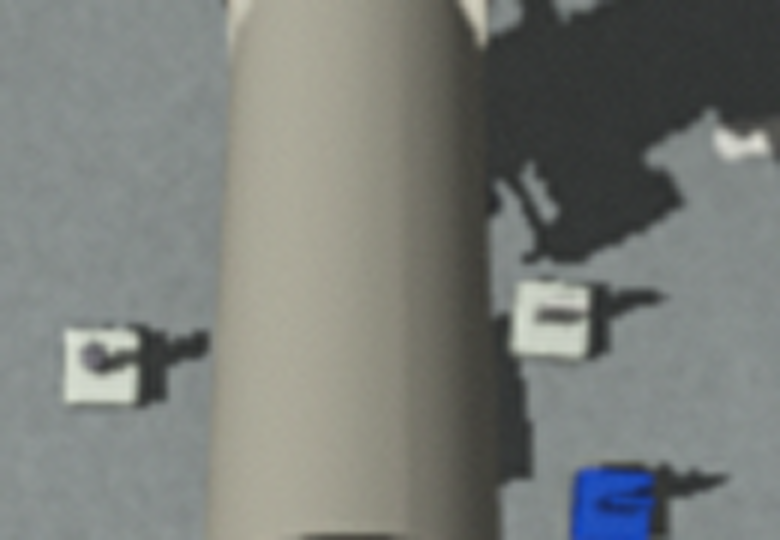

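```bash
python3 - <<'E'
import cv2
a=cv2.imread("pics/r_wrist.png")
cv2.imwrite("pics/r_w2.png",cv2.resize(a[140:260,130:280],None,fx=5.2,fy=5,interpolation=cv2.INTER_CUBIC))
a=cv2.imread("pics/r_scene.png")
cv2.imwrite("pics/r_s2.png",cv2.resize(a[220:270,230:330],None,fx=8,fy=8,interpolation=cv2.INTER_CUBIC))
E
```

```text
(no output)
```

View pics/r_w2.png

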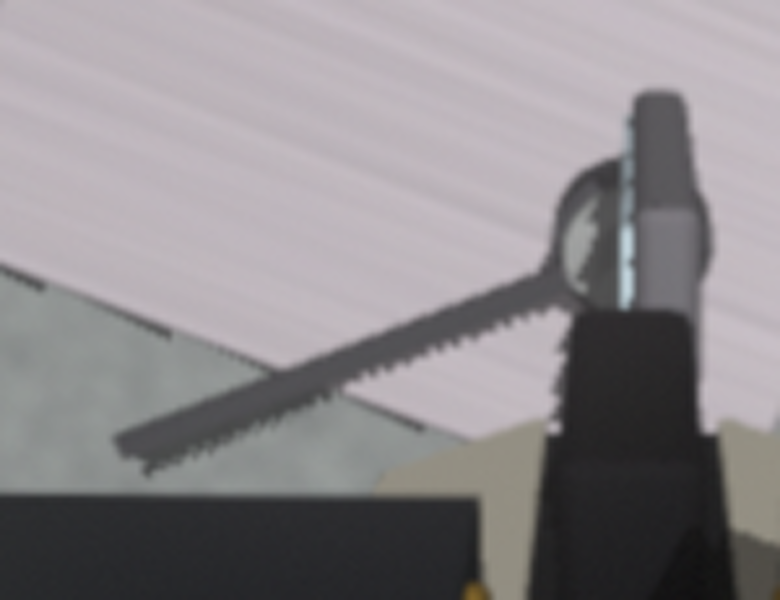

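View pics/r_s2.png

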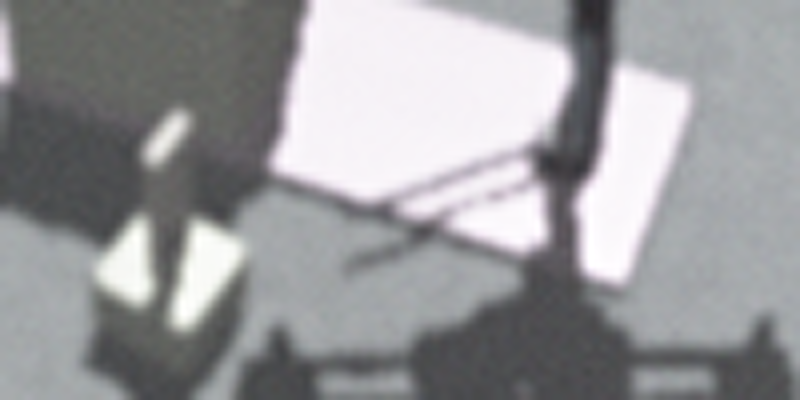

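```bash
python3 - <<'E'
from h import *
np.set_printoptions(precision=4,suppress=True)
c=optics.get_calibration("wrist");cr=dict(c,view=np.load("r_view.npy"))
W=lambda x,y:(130+(x+.5)/5.2-.5,140+(y+.5)/5-.5)
S=lambda x,y:(230+x/8,220+y/8)
T=lambda x,y:(210+x/6,120+y/6)
def rep(a,b,nm):
    d=(a-b)[:2];d/=np.linalg.norm(d)
    for w in ([.5763,-.1138],[.575,-.1157]):
        v=np.array(w)-np.array([.6685,.0038]); print(nm,a[:2],b[:2],np.degrees(np.arctan2(-d[1],-d[0])),"lat mm",1e3*(d[0]*v[1]-d[1]*v[0]),"along",v@d)
rep(atz("wrist",W(118,447),.018,cr),atz("wrist",W(549,277),.018,cr),"wrist")
rep(atz("wrist",W(115,438),.018,cr),atz("wrist",W(545,268),.018,cr),"wristedge")
rep(atz("scene",S(375,208),.018),atz("scene",S(530,145),.018),"scene")
P=[atz("top",T(*p),.03) for p in [(517,280),(592,287),(585,360),(510,352)]];print(np.mean(P,0),P)
print("cas top scene",atz("scene",S(165,138),.102), "top", atz("top",T(560,316),.102))
E
```

```text
wrist [ 0.6151 -0.0625] [ 0.6599 -0.0056] 51.76643502834741 lat mm 0.35636302320041224 along 0.14943384156674716
wrist [ 0.6151 -0.0625] [ 0.6599 -0.0056] 51.76643502834741 lat mm 0.5110706482889388 along 0.15173081034118438
wristedge [ 0.6141 -0.0613] [ 0.6587 -0.0046] 51.76456048728451 lat mm 0.36125203707902676 along 0.14943382982767223
wristedge [ 0.6141 -0.0613] [ 0.6587 -0.0046] 51.76456048728451 lat mm 0.5160348118134622 along 0.15173079353932412
scene [ 0.6227 -0.058 ] [ 0.6594 -0.0089] 53.28805818524108 lat mm -3.6118606071163377 along 0.14939061035739412
scene [ 0.6227 -0.058 ] [ 0.6594 -0.0089] 53.28805818524108 lat mm -3.518201732543094 along 0.15169087730173209
[ 0.5725 -0.1174  0.03  ] [array([ 0.5938, -0.0991,  0.03  ]), array([ 0.5904, -0.1395,  0.03  ]), array([ 0.551 , -0.1356,  0.03  ]), array([ 0.555 , -0.0953,  0.03  ])]
cas top scene [ 0.5743 -0.1181  0.102 ] top [ 0.5662 -0.114   0.102 ]
```

```bash
python3 - <<'E'
from h import *
np.set_printoptions(precision=4,suppress=True)
for i in range(14):
    im=optics.capture("scene" if i%2 else "top")
    if i%2==0: t=im
    if i%4==0:
        s=robot.state();print(s["time_s"],s["position"],s["orientation"],s["width"]*91.8,s["wrist_force"],s["joint_velocities"].round(3).max())
for n,i in(("scene",im),("top",t)): cv2.imwrite(f"pics/s_{n}.png",i[:,:,::-1])
print(proj("scene",[[.5372,-.3465,.06],[.5372,-.3465,.116]]))
o=np.hstack([cv2.resize(im[285:375,165:285,::-1],None,fx=3.3,fy=3.3,interpolation=cv2.INTER_CUBIC),cv2.resize(cv2.imread("pics/a_scene.png")[285:375,165:285],None,fx=3.3,fy=3.3,interpolation=cv2.INTER_CUBIC)])
cv2.imwrite("pics/s2.png",o)
E
```

```text
15.35 [0.6678 0.0032 0.118 ] [-3.1402  0.0016  2.0681] 11.586816289550114 [ 2.1533 -0.8243 -3.4108] 0.008
15.55 [0.6678 0.0031 0.118 ] [-3.1401  0.0018  2.0696] 11.901285588760901 [ 3.612  -0.4351 -4.3677] 0.003
15.75 [0.6678 0.0032 0.118 ] [-3.1402  0.0017  2.07  ] 11.876579898055345 [ 4.4243 -0.2298 -6.1014] 0.002
15.95 [0.6678 0.0031 0.1181] [-3.1402  0.0017  2.07  ] 11.597059943260458 [ 6.0631 -0.3415 -4.9808] 0.001
[[190.2034 312.7431]
 [186.8416 301.6295]]
```

View pics/s2.png

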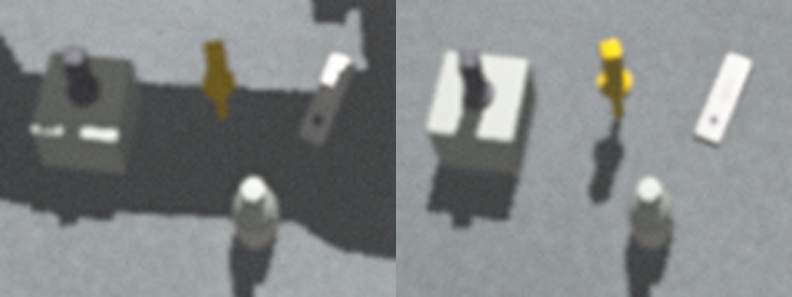

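The stylus is back as at the start and the bystanders haven't moved. The mirror has been held steady at the right angle for over 0.7 s, so I'm handing the job in.

```bash
python3 - <<'E'
from rig import robot
print(robot.close_job())
s=robot.state();print(s["time_s"],s["position"],s["orientation"],s["width"])
E
```

```text
the job is handed in; nothing more can be done
None
the job is handed in; nothing more can be done
```

I handed the job in at about 16 s, with the arm still gripping the mirror fin. No verdict was reported.

**What I did:** I took the dark stylus from its holder and pressed the reader's button fully down. I put the stylus back and released it, then gripped the mirror fin and turned the mirror about +23°.

**What the last checks showed:**
- **Button:** the tip was about 82.5 mm high in the well with about 17 N on it, briefly 28 N, so the button was at its stop. It was pressed slightly off centre, with up to 7 N sideways force.
- **Stylus:** it stands upright with its collar centred on the holder, as at the start. The bottle and the lying cassette look unmoved; I did not re-check the carton, but the arm stayed well above it.
- **Mirror:** the fin is gripped at 11.7 mm opening, and the pose stayed steady for more than 0.7 s before hand-in.
- **Line of sight:** the wrist camera put the pointer 0.5 mm or less from the window's middle, and the scene camera about 3.6 mm. Both are inside the 13 mm limit.

**What disagreed:**
- The cassette foot's position differed by up to about 4 mm between views.
- One early wrist view of the reader was about 4 mm off, probably because the arm was still moving, so I discarded it.
- My first sideways correction over the well went the wrong way by about 2 mm; I corrected it before pressing.

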